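# Load a bearing cap into the drilling nest and clamp it

## Task

Load the bearing cap with the rectangular flange into the drilling fixture: lay it flat on the bare lead-in face of the nest, slide it from there (do not carry it through the air) along the fence until you feel it drop fully home and flat in the pocket, let go, then pull the clamp handle right over so that the clamp's pad holds it down. Push and press it gently: a few newtons are enough, and 40 N would mark the ground nest. Leave the other parts and tools where they lie.

Things in the scene. Friction and masses are not known exactly. Their poses are not given: they have to be found in the camera images.
- fixture: Grey base plate 170 (x) x 335 (y) x 16 mm fixed to the bench, with an aluminium nest plate and a toggle clamp on it. Origin on the bench below the nominal pocket centre, z up, +y towards the clamp. The nest (lead-in face, fence, pocket) is screwed down through slots and may stand up to 8 mm in x and 9 mm in y off nominal, not turned; its true pose is not given and must be felt or seen.
- lead_in (a point): Nominal middle of the bare lead-in face, on its surface, 28 mm above the bench, 115 mm before the pocket (-y). The face is flat, x -55 to +55, y -174 to -56 mm of the fixture; lay the cap here, its centre 50 to 140 mm before the pocket, its 110 mm side along y.
- pocket (a point): Nominal centre of the pocket, at the level of the lead-in face (28 mm above the bench). Pocket 78.4 (x) x 112.4 (y) mm, 4 mm deep: 1.2 mm clearance a side round the flange. The true pocket is up to 8 mm (x) and 9 mm (y) off this point. As it is slid in, a loosely held cap may first nose-dive a little over the edge; it is home when it drops 4 mm and lies flat.
- fence (a point): Nominal point on the top inner edge of the straight steel fence, which runs along the fixture's y all down the +x side of nest and pocket: 6 mm high over the face, vertical inner face towards -x at x = +38.6 mm. It shifts with the nest. A cap touching it is 0.6 mm off the pocket centre in x, so slid along it in +y it drops in.
- clamp_hinge (a point): Hinge axis of the clamp handle, along the fixture's x; at y = 121, z = 62 mm of the fixture, in its plane x = 0. The bracket takes y 84 to 140 mm, up to z = 72; while open, the clamp arm stands upright over it (y 80 to 125, x within 9, up to z = 135).
- cap: The part to load: plain aluminium cap, about 0.3 kg. Rectangular flange 76 (x) x 110 (y) x 8 mm; centred on it a round hub, 38 mm in diameter, from z = 8 to 40 mm, small dark bore on top. Origin at the centre of the underside, z up; starts flat on the bench. Either way round fits. Its origin is 28 mm above the bench on the nest face, 24 mm when home in the pocket.
- clamp_handle (a joint): Clamp handle, rad: 0 = open (slopes up towards the fixture's +y, 1.05 rad from upright), 1.05 = right over, upright, at its stop. Stays where left (friction 0.45 N m). It brings the clamp arm down on the flange's +y end; the rubber pad touches only in the last 0.03 rad, gives up to 3 mm and presses about 3 N. About 6 N at the grip moves it, 10 N at the end.
- clamp_grip (a point): Middle of the black round handle grip, 17 mm thick, reaching from 34 to 105 mm from the hinge; this point is on its axis 75 mm from the hinge. It can be pinched from above across the fixture's x and carried round the hinge (it turns between the fingers, with some lost motion).
- round_cap: Another aluminium cap, NOT for this nest: round flange 82 mm in diameter, 8 mm thick, hub 38 mm in diameter up to 40 mm. Origin under its centre. Leave it alone. It, the cap and the bearing ring swap places from start to start.
- bearing: Steel bearing ring 62 mm in diameter, 30 mm hole, 16 mm high; origin under its centre. Leave it alone.
- wrench: Steel wrench 190 mm long, lying along its x; origin in its middle. Leave it alone.
- oil: White oil bottle with black cap, 54 mm in diameter, 150 mm high; origin under its centre. Leave it alone.
- brush: Bench brush with wooden handle, 200 mm long, lying along its x; origin in its middle. Leave it alone.
- caliper: Caliper 200 mm long, lying along its x; origin in its middle. Leave it alone.
- riser: Steel riser block 75 x 50 x 25 mm with three holes; origin under its centre. Leave it alone.
Things that resemble listed ones, but are neither listed nor needed, are in the scene too. What is shaped like the cap but purple is not meant.

How it is judged:
On the way, in this order (a step that is already met when the one before it is completed fails the run):
1. the cap lies flat on the lead-in face, before the pocket (y of cap in the frame of fixture between -0.14 and -0.05 m and x of cap in the frame of fixture between -0.04 and 0.02 m and z of cap in the frame of fixture below 0.0295 m and angle between cap's own z axis and vertical below 0.1 rad and contact force between cap and nest above 0.3 N), for 0.2 s.
2. the cap is down flat in the pocket while the clamp is still open (z of cap in the frame of fixture below 0.0255 m and angle between cap's own z axis and vertical below 0.02 rad and horizontal distance between cap and fixture below 0.016 m and value of joint clamp_handle below 0.3 rad), for 0.2 s.
At the end, for the whole second after the job is handed in: The cap lies flat and at rest in the pocket: its origin below 25.5 mm in the fixture's z (24 is home), tilt under 0.02 rad, square to the fixture within 0.05 rad, within 16 mm of nominal; the clamp handle is over (above 1.0 rad) and the pad presses the cap with over 1 N (z of cap in the frame of fixture below 0.0255 m and angle between cap's own z axis and vertical below 0.02 rad and horizontal distance between cap and fixture below 0.016 m and angle between the y axis of cap and the y axis of fixture, either way round below 0.05 rad and value of joint clamp_handle above 1 rad and contact force between clamp_pad and cap above 1 N and linear speed of cap below 0.01 m/s); the robot touches nothing.
It fails at once if the cap is pressed on or against the nest with more than 40 N (contact force between cap and nest above 40 N).
It fails at once if the cap is carried through the air over the pocket (more than 6 mm above the lead-in face) instead of being slid (y of cap in the frame of fixture between -0.045 and 0.06 m and x of cap in the frame of fixture between -0.06 and 0.06 m and z of cap in the frame of fixture above 0.034 m).
It fails at once if a bystander is moved more than 15 mm (distance of any of round_cap, bearing, wrench, oil, brush, caliper, riser from where it was at the start of the episode above 0.015 m).
It also fails if it takes over 72 s, if anything falls off the work surface, if the arm or the gripper's body presses on something with over 40 N, if the wrist force passes 120 N, or if a joint passes its speed limit or range.

## Robot

A 6-joint arm with a two-finger parallel gripper is mounted at the origin on the work surface. World frame = base frame: x ahead of the robot, y to its left, z up, the work surface at z = 0. Lengths are in m, angles in rad, forces in N, time in s.
With the tool pointing down it reaches from about 0.3 to 0.775 m from the base axis. Payload 14.6 kg.
Tool frame: the origin (TCP) lies between the finger pads; the fingertips stand 19 mm ahead of it and the grasp point (between the pads) is the TCP; z points along the fingers, y is the direction in which the jaws open and shut (so a half turn about z gives the same grasp; the last joint's range is limited). The gripper opens to 94 mm and grips with 3 to 60 N. Pads are 16 mm wide; open, the fingers measure 119 mm over their backs; the gripper's body (75 mm by 177 mm) begins 78 mm behind the grasp point.
Start: joints at [1.081, 0.3, 1.521, -0, 1.321, -0.067], TCP at [0.226, 0.502, 0.224] pointing down, gripper open.
Joint ranges: [-3.03, 3.03], [-0.79, 2.21], [0.23, 2.52], [-1.04, 4.18], [0, 3.07], [-2.55, 2.55]. Speed limits (rad/s): [2.22, 2.22, 2.57, 3.14, 3.14, 3.14].

## Interface

Orientations are given as [roll, pitch, yaw] about the fixed x, y, z axes, in that order (R = Rz(yaw) Ry(pitch) Rx(roll)).
In Python, from station import telemetry, vision, ctrl gives the robot as it stands. The module is installed in compiled form; this text tells all that it offers.
- The arm moves only by the shell command python3 -m creep 'ROWS' [FORCE]. ROWS is JSON, a list of rows, each a list of 3 entries, a list of its own where there are three numbers: the shift along the tool's x, y, z in units of 50 mm (1.0 is 50 mm), then the turn about the tool's z in units of 8 degrees (1.0 is 8 degrees), then the opening, from 0 (shut) to 1 (fully open). In form: [[[tx, ty, tz], twist, gripper], ...]. A call has 1 to 12 rows; each row is the pose to reach, as a shift and turn from the pose commanded when the call began, along the tool's axes at that moment; what a row does not reach only later rows make up. A row lasts 1/10 s, in which the tool goes at most 50 mm and 8.59 degrees, less where a joint would pass 70% of its speed; a pose out of reach is approached as far as the arm can. A call with a gripper value outside its range is refused whole. The fingers move at their own pace and stop on an object; FORCE is the grip in N (left out, the last holds). Time passes only in rows, so rows that repeat a pose let the fingers close. It gives the time, the measured TCP pose, the force and the opening at its end, in the units of the state.
- telemetry.get_obs(): the state, without advancing time (a new reading comes with each control period).
- vision.camera(name): name is "side" or "top"; returns a dict with "img" (420x560x3 uint8, red, green, blue), "depth" (420x560 float32, m along the optical axis (not along the pixel's ray), 0 where there is no reading), "vertical_fov" (degrees; the focal length in pixels is half the picture's height over the tangent of half this angle, whatever the lens; pixels are square), "cx", "cy" (the principal point, pixels), "dist" ([k1, k2, p1, p2, k3] as OpenCV has them; the pictures are not rectified), "extrinsics" (4x4, takes a point from camera to world coordinates). Camera axes: x right, y down, z forward; pixel columns grow to the right and rows downward; lengths in m; the calibration is good to about 2 mm. A picture is of the moment at which its call begins.
- ctrl.hand_in(): hands the job in, once; it reports no verdict.
The state is a dict: "time_s": time; "qpos": joint angles; "joint_vel": joint speeds; "tau": joint torques, N m; "ee_pos": TCP position; "eef_rot": TCP orientation; "force": force on the tool from outside, world axes, zero at the start; "moment": the same for the moment, N m; "grip_width": finger opening in m.
Only numpy, scipy, OpenCV 4.12 (cv2) and the standard library are available. Lean on these libraries where they do the work, as an engineer would, in place of code of your own. Each camera call takes 0.05 s, during which the arm holds its last target.

## Working session

There is one attempt and no reset: what is moved stays moved. The work goes in short steps, Python scripts to look and compute and a shell command to move; the robot and the scene stay as the last step left them, time stands still between calls to the robot, and variables do not carry over. Pictures are saved under pics/ and viewed, and the job is handed in when it is done.

```bash
mkdir -p pics; ls
cat > h.py <<'E'
import numpy as np, cv2, json
from station import telemetry, vision, ctrl
def shot(name, fn=None):
    c=vision.camera(name)
    if fn: cv2.imwrite('pics/'+fn, cv2.cvtColor(c['img'],cv2.COLOR_RGB2BGR))
    np.savez('last_%s.npz'%name, **{k:np.array(v) for k,v in c.items()})
    return c
def load(name): return dict(np.load('last_%s.npz'%name))
def K(c):
    h=c['img'].shape[0]; f=h/2/np.tan(np.radians(float(c['vertical_fov']))/2)
    return np.array([[f,0,float(c['cx'])],[0,f,float(c['cy'])],[0,0,1]])
def rays(c,px):
    u=cv2.undistortPoints(np.array(px,float).reshape(-1,1,2),K(c),np.array(c['dist'],float)).reshape(-1,2)
    return np.c_[u,np.ones(len(u))]
def onplane(c,px,z):
    E=np.array(c['extrinsics']); d=rays(c,px)@E[:3,:3].T; o=E[:3,3]
    return o+d*((z-o[2])/d[:,2])[:,None]
def bydepth(c,px):
    E=np.array(c['extrinsics']); px=np.array(px).reshape(-1,2)
    dep=np.array(c['depth'])[px[:,1].astype(int),px[:,0].astype(int)]
    return (rays(c,px)*dep[:,None])@E[:3,:3].T+E[:3,3]
def cloud(c):
    h,w=c['img'].shape[:2]; v,u=np.mgrid[:h,:w]
    p=bydepth(c,np.c_[u.ravel(),v.ravel()]).reshape(h,w,3)
    p[np.array(c['depth'])==0]=np.nan
    return p
def proj(c,P):
    E=np.linalg.inv(np.array(c['extrinsics']))
    return cv2.projectPoints(np.array(P,float).reshape(-1,1,3),cv2.Rodrigues(E[:3,:3])[0],E[:3,3],K(c),np.array(c['dist'],float))[0].reshape(-1,2)
E
python3 - <<'E'
from h import *
print(telemetry.get_obs())
for n in('top','side'):
    c=shot(n,n+'0.png'); print(n,c['vertical_fov'],c['cx'],c['cy'],c['dist'],np.round(c['extrinsics'],3))
E
```

```text
pics
{'time_s': 0.0, 'qpos': array([ 1.08138950e+00,  3.00480040e-01,  1.52157362e+00, -2.00100252e-05,
        1.32068278e+00, -6.65759069e-02]), 'joint_vel': array([ 0.00073243, -0.00032968,  0.00025064, -0.00065477, -0.00079001,
        0.00068827]), 'tau': array([-6.93408697e-05, -5.31815815e+01, -3.52742743e+01,  7.08748936e-02,
        2.43919948e-02, -8.90864521e-05]), 'ee_pos': array([0.22557375, 0.50135711, 0.22388457]), 'eef_rot': array([-3.14045011e+00, -5.67534005e-05,  2.71876667e+00]), 'force': array([ 0.78166877, -0.74719522,  0.20377105]), 'moment': array([-0.04653515,  0.00167551,  0.04063996]), 'grip_width': 0.09408575712562661}
top 44.341982556912654 282.381891213438 213.70830416488218 [0.0015755 0.        0.        0.        0.       ] [[ 2.300e-02 -9.970e-01  6.700e-02  4.290e-01]
 [-1.000e+00 -2.300e-02 -6.000e-03 -1.000e-03]
 [ 8.000e-03 -6.700e-02 -9.980e-01  1.278e+00]
 [ 0.000e+00  0.000e+00  0.000e+00  1.000e+00]]
side 51.37727560999509 284.1363402258912 200.93367015522162 [-0.12860905  0.          0.          0.          0.        ] [[ 0.72  -0.349  0.6   -0.269]
 [-0.694 -0.37   0.618 -0.801]
 [ 0.006 -0.861 -0.508  0.75 ]
 [ 0.     0.     0.     1.   ]]
```

View pics/top0.png

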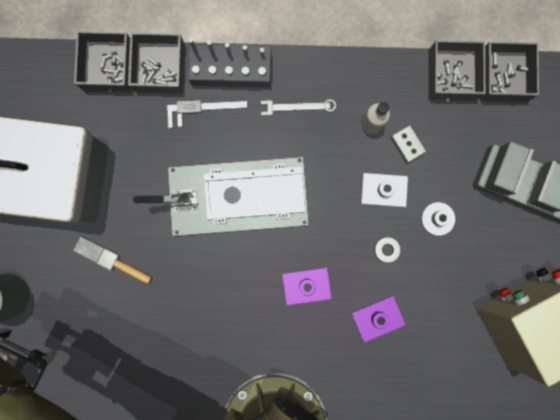

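View pics/side0.png

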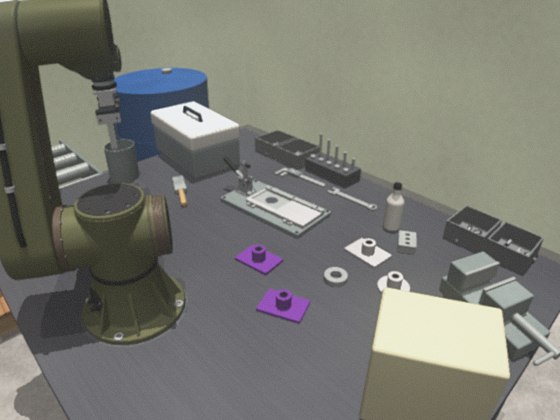

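The top view shows the cap at about (385,190), the fixture at (237,197) with its clamp towards the left, the round cap at (439,218), the bearing at (388,250) and the purple decoys below. Next I'll enlarge and measure.

Run:
```python
from h import *
c=load('top'); im=cv2.cvtColor(c['img'],cv2.COLOR_RGB2BGR)
cv2.imwrite('pics/topA.png',cv2.resize(im[140:250,120:320],None,fx=4,fy=4,interpolation=cv2.INTER_CUBIC))
cv2.imwrite('pics/topB.png',cv2.resize(im[130:270,340:480],None,fx=4,fy=4,interpolation=cv2.INTER_CUBIC))
P=cloud(c)
# cap
g=c['img'].astype(int); m=((g.min(2)>150)&(g.max(2)-g.min(2)<25)).astype(np.uint8)
n,l,s,ce=cv2.connectedComponentsWithStats(m)
for i in range(1,n):
    if s[i,4]>60: print(i,s[i],ce[i].round(1),np.nanmedian(P[l==i],0).round(4))
i=l[190,370]; 
pl=np.argwhere(l==i)[:,::-1]
cn=max(cv2.findContours((l==i).astype(np.uint8),0,2)[0],key=cv2.contourArea).reshape(-1,2)
w=onplane(c,cn,0.008)[:,:2]*1000
r=cv2.minAreaRect(w.astype(np.float32)); print('cap',r)
print(P[190,387],P[182,370])
# base plate: greenish grey
hsv=cv2.cvtColor(c['img'],cv2.COLOR_RGB2HSV); print(hsv[180,175],g[180,175],g[200,260])
```

```text
2 [ 30   0  37  37 506] [43.6 14.2] [ 1.3612  0.9694 -0.7505]
3 [   88     0   472    51 15253] [303.5  20.9] [ 1.3492 -0.0654 -0.7503]
7 [18  3 11 16 69] [22.4 10.6] [ 1.3659  1.0534 -0.7515]
34 [ 87  46  38  38 723] [101.3  62.1] [0.8927 0.4613 0.0043]
35 [140  47  39  38 913] [161.2  60.8] [0.8975 0.3014 0.0043]
38 [104  60  20  16  96] [112.  68.] [0.8687 0.4297 0.0109]
43 [139  67   7  18  81] [141.1  76.6] [0.8511 0.3536 0.0058]
69 [261  99  75  16 518] [295.9 106.3] [ 0.7863 -0.037   0.0067]
70 [167 101  80  27 686] [200.3 107. ] [0.7808 0.2124 0.0075]
71 [369 104  13  20 120] [373.2 114.1] [ 0.7436 -0.2129  0.1024]
74 [   0  117   85  104 7197] [ 39.4 167.9] [0.5914 0.5171 0.1716]
76 [393 126  32  35 545] [408.6 143.1] [ 0.6957 -0.3164  0.0251]
77 [496 144  30  45 707] [511. 167.] [ 0.6289 -0.5353  0.0998]
78 [480 146  17  39 122] [487.8 166.4] [ 0.638  -0.5044  0.0402]
80 [510 150  28  52 575] [525.4 178.9] [ 0.6085 -0.5921  0.0411]
81 [ 165  157  143   78 8614] [239.9 195.7] [0.5573 0.0917 0.0219]
82 [539 161  21  46 602] [551.8 186.3] [ 0.5837 -0.632   0.0957]
83 [ 362  173   46   34 1311] [384.3 189.5] [ 0.5802 -0.2578  0.0083]
86 [422 202  33  34 777] [438.2 218.3] [ 0.5118 -0.3909  0.0086]
89 [376 237  24  25 372] [387.4 249.4] [ 0.4322 -0.2674  0.0163]
90 [ 75 238  42  31 592] [ 95.9 253.1] [0.4085 0.4421 0.0186]
cap ((581.1680908203125, -260.49444580078125), (111.10589599609375, 77.46978759765625), 87.08833312988281)
[ 0.57612327 -0.26026666  0.04149242] [ 0.5992906  -0.22513143  0.00640487]
[ 65  16 194] [182 194 184] [228 231 233]
```

```bash
sleep 1; ls pics
```

```text
side0.png
top0.png
topA.png
topB.png
```

View pics/topA.png

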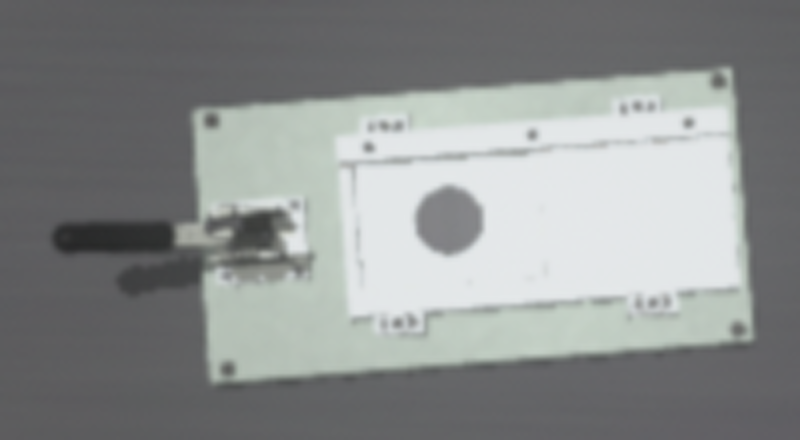

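View pics/topB.png

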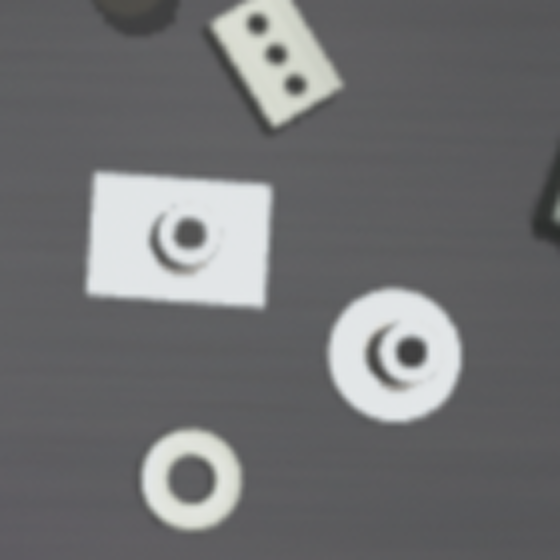

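Run:
```python
from h import *
c=load('top'); g=c['img'].astype(int); P=cloud(c)
m=((g.min(2)>130)&(g.max(2)-g.min(2)<25)).astype(np.uint8)
n,l,s,ce=cv2.connectedComponentsWithStats(m)
mm=(l==l[180,190]).astype(np.uint8); print(s[l[180,190]])
cn=max(cv2.findContours(mm,0,1)[0],key=cv2.contourArea).reshape(-1,2)
w=onplane(c,cn,0.016)[:,:2]*1000
h=cv2.convexHull(w.astype(np.float32)); r=cv2.minAreaRect(h); print('base',r)
bx=cv2.boxPoints(r); print(bx.round(1))
i=l[190,370]; cn=max(cv2.findContours((l==i).astype(np.uint8),0,1)[0],key=cv2.contourArea).reshape(-1,2)
w=onplane(c,cn,0.008)[:,:2]*1000; r=cv2.minAreaRect(w.astype(np.float32)); print('cap',r)
# hub top centre via bore
for z,(a,b,d,e) in {0.040:(375,400,178,200)}.items():
    sub=(g[d:e,a:b].max(2)); hz=P[d:e,a:b,2]
    mk=hz>0.03; v,u=np.nonzero(mk); pp=P[d:e,a:b][mk]; print('hub pts',len(pp),np.median(pp,0), (pp.min(0)+pp.max(0))/2)
    q=onplane(c,np.c_[u+a,v+d],0.04); print(q.mean(0))
# same with side depth
c2=load('side'); P2=cloud(c2)
for nm,Q,cc in(('top',P,c),('side',P2,c2)):
    k=(abs(Q[...,0]-.58)<.06)&(abs(Q[...,1]+.26)<.06)&(Q[...,2]>.036)&(Q[...,2]<.046)
    print(nm,k.sum(),Q[k].mean(0),((Q[k].min(0)+Q[k].max(0))/2), np.ptp(Q[k],axis=0))
np.set_printoptions(linewidth=200,suppress=True)
print((P[150:245:4,262,2]*1000).round(0)); print((P[196,160:320:4,2]*1000).round(0))
```

```text
[ 164  157  144   79 9015]
base ((555.6356201171875, 108.66787719726562), (169.9617462158203, 347.8439636230469), 5.711002826690674)
[[453.8 273.3]
 [488.4 -72.8]
 [657.5 -55.9]
 [622.9 290.2]]
cap ((581.3594360351562, -260.4662780761719), (113.4630126953125, 79.50264739990234), 87.08030700683594)
hub pts 197 [ 0.5811174  -0.25994646  0.03983342] [ 0.58125715 -0.26031742  0.03873516]
[ 0.58106207 -0.2596524   0.04      ]
top 177 [ 0.58141475 -0.2597507   0.04019883] [ 0.58125715 -0.26007773  0.04100653] [0.03458236 0.03628012 0.00994983]
side 101 [ 0.58083542 -0.26113653  0.04037504] [ 0.58281702 -0.25958641  0.03985334] [0.03869729 0.03802648 0.00746328]
[-1.  1.  2. 15. 14. 32. 34. 32. 24. 27. 27. 32. 27. 29. 29. 28. 30. 10. 16. 13.  7.  0. -2. -3.]
[ 92.  81.  83. 122. 120. 122. 122.  21.  17.  19.  11.  10.  27.  25.  20.  27.  26.  23.  25.  21.  23.  26.  25.  22.  31.  31.  26.  25.  30.  32.  29.  27.  31.  26.  28.  25.  18.  -6.   5.
   3.]
```

Run:
```python
from h import *
c=load('top'); g=c['img'].astype(int)
# coarse corners -> subpixel edge samples by gradient on upsampled gray
gray=g[...,1].astype(np.float32)
co=np.array([[193,108],[731,68],[753,340],[211,382]])/4+[120,140]-0.375
def edge(a,b,skip=None,gray=gray,rng=4,n=60):
    t=(b-a)/np.linalg.norm(b-a); nr=np.array([-t[1],t[0]]); L=np.linalg.norm(b-a); pts=[]
    for s in np.linspace(.06,.94,n):
        if skip and skip[0]<s<skip[1]: continue
        p=a+t*L*s; o=np.linspace(-rng,rng,65); q=(p+o[:,None]*nr).astype(np.float32)
        v=cv2.remap(gray,q[None,:,0],q[None,:,1],cv2.INTER_LINEAR)[0]
        d=abs(np.gradient(v)); k=d.argmax()
        lo,hi=max(0,k-8),k+9; pts.append(p+nr*np.average(o[lo:hi],weights=d[lo:hi]))
    return np.array(pts)
def line(w):
    vx,vy,x,y=cv2.fitLine(w[:,:2].astype(np.float32),cv2.DIST_HUBER,0,1e-4,1e-4).ravel(); return np.array([vx,vy]),np.array([x,y])
Ls=[]
for i in range(4):
    sk=(.25,.75) if i==3 else None
    w=onplane(c,edge(co[i],co[(i+1)%4],sk),0.016)*1000
    d,p=line(w); n=np.array([-d[1],d[0]]); r=(w[:,:2]-p)@n
    ang=np.degrees(np.arctan2(d[1],d[0])); print(i,p.round(1),ang%180,'rms',r.std().round(2)); Ls.append((d,p))
def X(a,b):
    s=np.linalg.solve(np.c_[a[0],-b[0]],b[1]-a[1]); return a[1]+a[0]*s[0]
C=np.array([X(Ls[i-1],Ls[i]) for i in range(4)]); print(C.round(1)); print([np.linalg.norm(C[i]-C[(i+1)%4]).round(1) for i in range(4)], C.mean(0))
# nest features in crop coords
def P(x,y,z): return onplane(c,np.array([[x,y]])/4+[120,140]-0.375,z)[0]*1000
# fence inner edge line; hole; nest outer edges
for nm,x,y,z in [('hole',449,219,24),('fenceL',365,160,28),('fenceR',725,134,28),('nestleftTop',337,137,28),('nestBR',740,288,28),('nestBL',352,320,28),('wallT',355,166,28),('wallB',364,314,28),('fenceTL',337,137,34),('fenceTR',727,106,34),('hinge?',260,230,62)]:
    print(nm,P(x,y,z/1000).round(1))
```

```text
0 [640.4 109.3] 95.80375 rms 0.43
1 [579.5 -63.4] 5.847521 rms 0.3
2 [466.6 151.4] 95.79361 rms 0.42
3 [529.9 266.6] 5.6627097 rms 1.46
[[623.5 275.8]
 [657.1 -55.5]
 [489.4 -72.7]
 [455.7 259.2]]
[np.float32(333.0), np.float32(168.6), np.float32(333.6), np.float32(168.6)] [556.4258   101.723495]
hole [558.6 115.4  24. ]
fenceL [593.1 167.2  28. ]
fenceR [614.3 -52.   28. ]
nestleftTop [606.8 184.7  28. ]
nestBR [520.1 -63.   28. ]
nestBL [495.3 172.   28. ]
wallT [589.3 173.2  28. ]
wallB [499.1 164.8  28. ]
fenceTL [605.9 183.8  34. ]
fenceTR [630.6 -52.6  34. ]
hinge? [545.5 223.3  62. ]
```

Cap at (0.581, −0.260), yaw −2.9°, and its sizes check out at about 111×77. Base yaw is 5.8°. The pocket's true centre is about (0.5585, 0.1147), and the fence and hole agree. Moving above the cap with the jaws along its x.

```bash
python3 -m creep '[[[-1,-0.85,0],1,1],[[-2,-1.7,0],2,1],[[-3,-2.55,0],3,1],[[-4,-3.4,0],4,1],[[-5,-4.25,0],5,1],[[-6,-5.1,0],6,1],[[-6.8,-5.8,0],7,1],[[-7.5,-6.45,0],8,1],[[-8.2,-7.05,0],8.58,1],[[-8.9,-7.65,0],8.58,1],[[-9.6,-8.3,0],8.58,1],[[-10.3,-8.9,0],8.58,1]]' 3; python3 -c "
from h import *
o=telemetry.get_obs();print(o)"
```

```text
time_s: 1.3
ee_pos: [0.4796, -0.0443, 0.2244]
eef_rot: [-3.142, -0.0, 1.521]
force: [0.1, 1.4, 1.1]
grip_width: 0.0938
{'time_s': 1.3, 'qpos': array([-1.68284237e-01,  1.47254046e-01,  1.70792532e+00,  7.25064971e-05,
        1.28649265e+00, -1.18061968e-01]), 'joint_vel': array([-9.01078037e-01,  5.25879203e-01, -5.92861994e-01, -8.94507570e-04,
        6.28203154e-02, -8.97100476e-01]), 'tau': array([ 4.95656177e+00, -4.89407587e+01, -2.99718386e+01, -9.14803916e-02,
       -8.26974458e-03,  1.74136810e+00]), 'ee_pos': array([ 0.47961931, -0.04434082,  0.22436395]), 'eef_rot': array([-3.14152204e+00, -7.84579168e-05,  1.52055371e+00]), 'force': array([0.08001321, 1.39614045, 1.06201858]), 'moment': array([-0.01118229,  0.07925841, -0.02358411]), 'grip_width': 0.09379034067388821}
```

```bash
python3 -m creep '[[[-0.9,0.5,0],0,1],[[-1.8,1,0],0,1],[[-2.81,1.52,0],0,1],[[-2.81,1.52,0.8],0,1],[[-2.81,1.52,1.6],0,1],[[-2.81,1.52,2.2],0,1],[[-2.81,1.52,2.2],0,1],[[-2.81,1.52,2.2],0,1],[[-2.81,1.52,2.2],0,1]]'
cat >> h.py <<'E'
def delta(tgt,yaw_deg=None):
    o=telemetry.get_obs(); from scipy.spatial.transform import Rotation as Ro
    R=Ro.from_euler('xyz',o['eef_rot']).as_matrix(); d=R.T@(np.array(tgt)-o['ee_pos'])
    out=(d/0.05).round(3)
    tw=None if yaw_deg is None else -(yaw_deg-np.degrees(o['eef_rot'][2]))/8
    print('shift units',out,'twist',tw,'yaw',np.degrees(o['eef_rot'][2]).round(2),'pos',o['ee_pos'].round(4),'F',o['force'].round(2),'M',o['moment'].round(2),'w',round(o['grip_width'],4),'t',o['time_s'])
E
python3 -c "
from h import *
delta([.581,-.260,.031],87.1)
shot('top','top1.png');shot('side','side1.png')"
```

```text
time_s: 2.2
ee_pos: [0.549, -0.1865, 0.1165]
eef_rot: [3.139, 0.001, 1.521]
force: [0.3, -0.3, 0.2]
grip_width: 0.0938
shift units [-1.434  0.708  1.714] twist 0.005791042144517533 yaw 87.15 pos [ 0.549  -0.1865  0.1165] F [ 0.32 -0.3   0.21] M [-0.11  0.05  0.01] w 0.0938 t 2.2
```

View pics/side1.png

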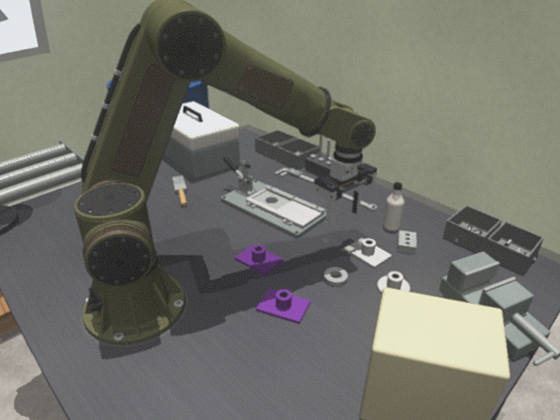

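The gripper stands above (350,195), short of the cap at (370,250). The command itself was clipped by joint speed. Finishing the approach.

```bash
python3 -m creep '[[[-0.5,0.25,0],0,1],[[-1,0.5,0],0,1],[[-1.434,0.708,0],0,1],[[-1.434,0.708,0],0,1],[[-1.434,0.708,0.4],0,1],[[-1.434,0.708,0.8],0,1],[[-1.434,0.708,0.8],0,1],[[-1.434,0.708,0.8],0,1]]'
python3 -c "
from h import *
delta([.581,-.260,.031],87.1)
shot('top','top2.png');shot('side','side2.png')
for n in('top','side'):
    c=load(n);im=cv2.cvtColor(c['img'],cv2.COLOR_RGB2BGR);u,v=map(int,proj(c,[.581,-.26,.05])[0]);cv2.imwrite('pics/z2%s.png'%n,cv2.resize(im[v-50:v+50,u-50:u+50],None,fx=4,fy=4,interpolation=2))
cv2.imwrite('pics/z2.png',np.hstack([cv2.imread('pics/z2top.png'),cv2.imread('pics/z2side.png')]))"
```

```text
time_s: 3.1
ee_pos: [0.5802, -0.2593, 0.0755]
eef_rot: [3.141, 0.0, 1.521]
force: [-0.2, 0.2, 0.5]
grip_width: 0.094
shift units [-0.013  0.017  0.89 ] twist 0.007541073924983266 yaw 87.16 pos [ 0.5802 -0.2593  0.0755] F [-0.21  0.15  0.5 ] M [-0.05  0.04 -0.03] w 0.094 t 3.1
```

View pics/z2.png

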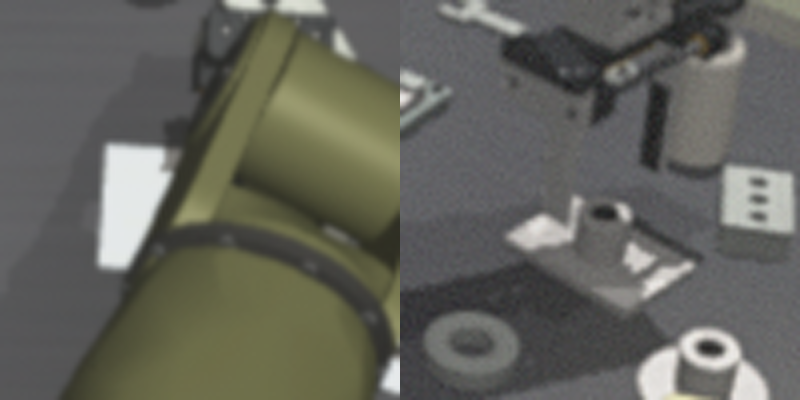

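The side crop shows the hub between the two fingers, with the gripper clear of the bottle. Descending and closing.

```bash
python3 -m creep '[[[-0.01,0.01,0.4],0,1],[[-0.01,0.01,0.7],0,1],[[-0.01,0.01,0.88],0,1],[[-0.01,0.01,0.88],0,1],[[-0.01,0.01,0.88],0,0.3],[[-0.01,0.01,0.88],0,0.2],[[-0.01,0.01,0.88],0,0.2],[[-0.01,0.01,0.88],0,0.2],[[-0.01,0.01,0.88],0,0.2],[[-0.01,0.01,0.88],0,0.2]]' 15
python3 -c "
from h import *
delta([.581,-.260,.031],87.1)"
```

```text
time_s: 4.2
ee_pos: [0.5804, -0.2602, 0.0305]
eef_rot: [3.142, 0.0, 1.521]
force: [0.3, 0.4, -0.2]
grip_width: 0.0497
shift units [ 0.005  0.011 -0.009] twist 0.004410557127229708 yaw 87.14 pos [ 0.5804 -0.2602  0.0305] F [ 0.28  0.4  -0.19] M [-0.08  0.12  0.05] w 0.0497 t 4.2
```

```bash
python3 -m creep '[[[0,0,0],0,0.2],[[0,0,0],0,0.2],[[0,0,0],0,0.2],[[0,0,0],0,0.2],[[0,0,0],0,0.2]]' 15
python3 -c "
from h import *
delta([.581,-.260,.031],87.1)"
```

```text
time_s: 4.7
ee_pos: [0.5805, -0.2602, 0.0305]
eef_rot: [3.141, 0.0, 1.521]
force: [1.3, -0.6, -0.0]
grip_width: 0.0377
shift units [ 0.005  0.01  -0.01 ] twist 0.00451415158195978 yaw 87.14 pos [ 0.5805 -0.2602  0.0305] F [ 1.31 -0.57 -0.04] M [-0.01 -0.19 -0.01] w 0.0377 t 4.7
```

```bash
python3 -m creep '[[[0,0,-0.4],0,0.2],[[0,0,-0.9],0,0.2],[[0,0,-1.2],0,0.2],[[0.6,-0.07,-1.2],-0.2,0.2],[[1.3,-0.15,-1.2],-0.5,0.2],[[2.1,-0.24,-1.2],-0.8,0.2],[[2.9,-0.33,-1.2],-1.08,0.2],[[3.7,-0.42,-1.2],-1.08,0.2],[[4.4,-0.5,-1.2],-1.08,0.2],[[5,-0.56,-1.2],-1.08,0.2],[[5.14,-0.577,-1.2],-1.08,0.2],[[5.14,-0.577,-1.2],-1.08,0.2]]'
python3 -m creep '[[[0,0,0],0,0.2],[[0,0,0],0,0.2],[[0,0,0],0,0.2]]'
python3 -c "
from h import *
delta([.5644,-.0023,.0585],95.8)
shot('top','top3.png');c=shot('side','side3.png')
im=cv2.cvtColor(c['img'],cv2.COLOR_RGB2BGR);u,v=map(int,proj(c,[.564,-.002,.05])[0]);cv2.imwrite('pics/z3.png',cv2.resize(im[v-65:v+65,u-80:u+80],None,fx=4.5,fy=4.5,interpolation=2))"
```

```text
time_s: 5.9
ee_pos: [0.5642, -0.0014, 0.0902]
eef_rot: [-3.141, 0.0, 1.673]
force: [0.6, 0.5, -3.7]
grip_width: 0.038
time_s: 6.2
ee_pos: [0.5645, -0.003, 0.0903]
eef_rot: [-3.141, 0.0, 1.67]
force: [0.0, -0.3, -3.0]
grip_width: 0.0378
shift units [0.015 0.    0.637] twist -0.012531062966552042 yaw 95.7 pos [ 0.5645 -0.003   0.0903] F [ 0.05 -0.31 -3.03] M [-0.03  0.12  0.03] w 0.0378 t 6.2
```

View pics/z3.png

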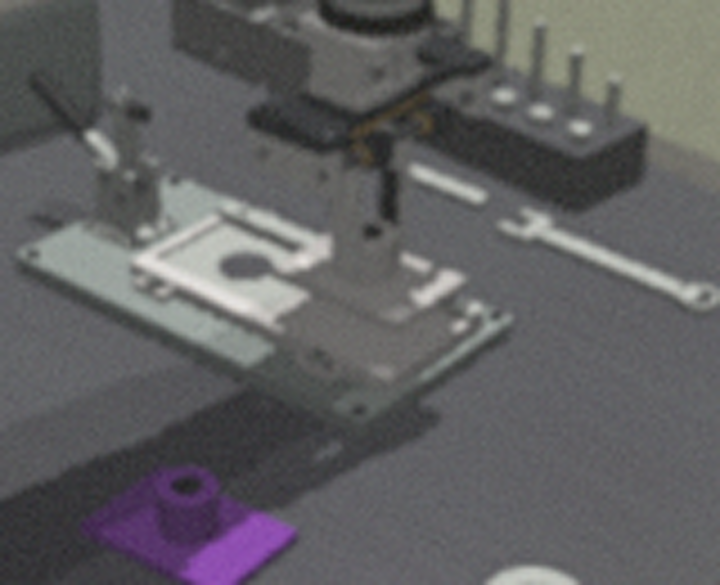

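The cap hangs level over the lead-in side; the pocket and its wall are visible at (230,260). Weight reads 3 N. Lowering in small steps.

```bash
python3 -m creep '[[[0.01,0,0.2],0,0.2],[[0.01,0,0.4],0,0.2],[[0.01,0,0.55],0,0.2],[[0.01,0,0.59],0,0.2],[[0.01,0,0.59],0,0.2],[[0.01,0,0.59],0,0.2]]'
python3 -m creep '[[[0,0,0.02],0,0.2],[[0,0,0.03],0,0.2],[[0,0,0.03],0,0.2]]'
python3 -m creep '[[[0,0,0.01],0,0.2],[[0,0,0.01],0,0.2]]'
python3 -c "
from h import *
delta([.5644,-.0023,.0585],95.8)"
```

```text
time_s: 6.9
ee_pos: [0.5646, -0.0016, 0.0612]
eef_rot: [3.141, 0.0, 1.672]
force: [-0.5, -0.7, -2.8]
grip_width: 0.0378
time_s: 7.2
ee_pos: [0.5644, -0.0016, 0.0595]
eef_rot: [3.141, 0.0, 1.672]
force: [-0.3, 0.7, -3.6]
grip_width: 0.0384
time_s: 7.4
ee_pos: [0.5644, -0.0016, 0.059]
eef_rot: [3.142, 0.0, 1.672]
force: [-0.3, 0.4, -3.5]
grip_width: 0.0379
shift units [-0.014 -0.001  0.009] twist -0.00295146003777802 yaw 95.78 pos [ 0.5644 -0.0016  0.059 ] F [-0.28  0.39 -3.49] M [-0.    0.1  -0.01] w 0.0379 t 7.4
```

Now I'll use 3 N grip and keep going down; the low grip force lets the cap slip rather than press.

```bash
python3 -m creep '[[[0,0,0.01],0,0.2],[[0,0,0.01],0,0.2],[[0,0,0.01],0,0.2]]' 8
python3 -m creep '[[[0,0,0.01],0,0.2],[[0,0,0.01],0,0.2],[[0,0,0.01],0,0.2]]' 5
python3 -m creep '[[[0,0,0.01],0,0.2],[[0,0,0.01],0,0.2],[[0,0,0.01],0,0.2]]' 5
python3 -c "
from h import *
delta([.5644,-.0023,.0585],95.8)"
```

```text
time_s: 7.7
ee_pos: [0.5644, -0.0016, 0.0585]
eef_rot: [3.142, 0.0, 1.672]
force: [-0.4, -0.3, -2.5]
grip_width: 0.0379
time_s: 8.0
ee_pos: [0.5645, -0.0016, 0.0584]
eef_rot: [3.141, 0.0, 1.672]
force: [-3.9, -0.1, 6.0]
grip_width: 0.0382
time_s: 8.3
ee_pos: [0.5645, -0.0017, 0.058]
eef_rot: [3.141, 0.0, 1.672]
force: [-4.9, -0.8, 6.0]
grip_width: 0.0374
shift units [-0.013 -0.003 -0.01 ] twist -0.0032237431503805425 yaw 95.77 pos [ 0.5645 -0.0017  0.058 ] F [-4.91 -0.8   6.03] M [-0.18  0.91  0.03] w 0.0374 t 8.3
```

Contact at the expected height (58.4 mm), but there's an unexpected −5 N in x. I'll open slightly to let the cap settle and then look.

```bash
python3 -m creep '[[[0,0,-0.01],0,0.5],[[0,0,-0.02],0,0.5],[[0,0,-0.02],0,0.5],[[0,0,-0.02],0,0.5]]'
python3 -c "
from h import *
delta([.5644,-.0023,.0585],95.8)
shot('top','top4.png');c=shot('side','side4.png')
im=cv2.cvtColor(c['img'],cv2.COLOR_RGB2BGR);u,v=map(int,proj(c,[.564,-.002,.05])[0]);cv2.imwrite('pics/z4.png',cv2.resize(im[v-50:v+50,u-65:u+65],None,fx=6,fy=6,interpolation=2))"
```

```text
time_s: 8.7
ee_pos: [0.5645, -0.0016, 0.0584]
eef_rot: [3.141, 0.0, 1.672]
force: [-0.2, -0.5, -0.8]
grip_width: 0.0467
shift units [-0.014 -0.003 -0.002] twist -0.0029129618075760533 yaw 95.78 pos [ 0.5645 -0.0016  0.0584] F [-0.24 -0.47 -0.81] M [-0.04  0.04  0.02] w 0.0467 t 8.7
```

View pics/z4.png

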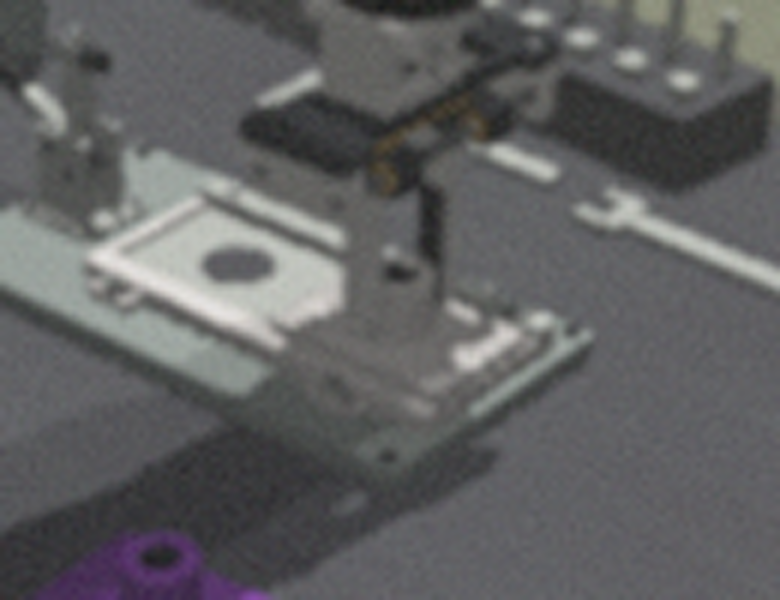

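View pics/top4.png

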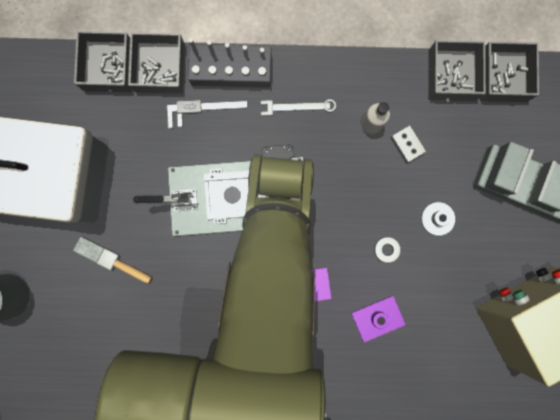

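Run:
```python
from h import *
c=load('side'); P=cloud(c); u=np.array([.9949,.1011]); v=np.array([-.1011,.9949]); p=np.array([.5585,.1147])
Q=P.reshape(-1,3); X=(Q[:,:2]-p)@u*1000; Y=(Q[:,:2]-p)@v*1000; Z=Q[:,2]*1000
for y0 in range(-190,71,10):
    r=[]
    for x0 in range(-60,71,10):
        k=(abs(X-x0)<5)&(abs(Y-y0)<5)&(Z<60); r.append('%4.0f'%np.median(Z[k]) if k.sum()>1 else '   .')
    print(y0,' '.join(r))
```

```text
-190    2    1    0    1    2    1    1    0    2   -1    1    2    2    1
-180    9    9   10    7    8   12    8   10   10    8    8   12   11    8
-170   18   26   29   30   31   30   30   29   30   30   27   30   27   16
-160   18   23   35   37   38   37   37   39   38   37   35   34    .    .
-150   18   27   35   36   38   38   37   38   38   35   34   36   35    .
-140   17   23   32   37   37   37   39   37   36   37   36   37    .    .
-130   22   25   33   39   42   49   52   38   45   37   36   34   36    .
-120   29   29   40   39   49    .    .    .   48   44   35   37    .    .
-110   23   30   40   37    .    .    .    .    .    .    .    .   35    .
-100   19   26   34   38    .    .    .    .    .    .    .    .    .    .
-90   17   25   35   37   38    .    .    .    .    .    .    .    .    .
-80    .   23   33   38   38   38    .    .    .    .    .    .    .    .
-70   19   23   35   36   37   37   37    .    .    .    .    .    .    .
-60   17   26   32    .   38   38    .   36    .    .    .    .    .    .
-50   18   27   29    .   25   27   26    .   25   25 
[... 198 characters left out ...]
 24   25   24   27   25   28   36    .    .
-10   17   22   29   26   25   25   24   26   26   26   29   36    .    .
0   18   24   29   26   26   26   27   27   25   25   29   36    .    .
10   16   23   29   26   26   26   25   26   26   26   31   36    .    .
20   20   26   29   27   27   25   26   26   26   25   28   36    .    .
30   24   28   29   27   24   24   25   26   26   26   29   36    .    .
40   25   29   28    .   26   25   26   25   26   24   29   35    .    .
50   20   28   29   25   27   27   25   26   26   25   30   35    .    .
60   18   23   30   29   28   27   29   29   28   25   30   36   34    .
70   16   17    .    .    .    .    .    .    .    .    .    .    .    .
```

The depth map shows the flange flat at 36–38 mm (face 28 + 8), the pocket floor at about 25 and the fence top at about 35. Now I'll regrip at 3 N and feel for the fence (+tool y).

```bash
python3 -m creep '[[[0,0,0],0,0.2],[[0,0,0],0,0.2],[[0,0,0],0,0.2],[[0,0,0],0,0.2],[[0,0,0],0,0.2]]' 3
python3 -m creep '[[[0,0.02,0],0,0.2],[[0,0.04,0],0,0.2],[[0,0.06,0],0,0.2],[[0,0.06,0],0,0.2]]' 3
python3 -m creep '[[[0,0.01,0],0,0.2],[[0,0.02,0],0,0.2],[[0,0.02,0],0,0.2]]' 3
python3 -m creep '[[[0,0.01,0],0,0.2],[[0,0.01,0],0,0.2]]' 3
```

```text
time_s: 9.3
ee_pos: [0.5644, -0.0016, 0.0584]
eef_rot: [3.142, -0.0, 1.672]
force: [0.8, -0.9, -0.7]
grip_width: 0.038
time_s: 9.7
ee_pos: [0.5675, -0.0013, 0.0584]
eef_rot: [3.142, -0.0, 1.672]
force: [0.0, 0.9, -0.2]
grip_width: 0.0378
time_s: 10.0
ee_pos: [0.5684, -0.0012, 0.0584]
eef_rot: [3.142, -0.0, 1.672]
force: [-1.9, -0.3, 0.1]
grip_width: 0.0379
time_s: 10.2
ee_pos: [0.5689, -0.0011, 0.0584]
eef_rot: [3.142, 0.0, 1.672]
force: [-0.3, 0.4, -0.5]
grip_width: 0.0378
```

```bash
for i in 1; do python3 -m creep '[[[0,0.01,0],0,0.2],[[0,0.01,0],0,0.2]]' 3
python3 -m creep '[[[0,0.01,0],0,0.2],[[0,0.01,0],0,0.2]]' 3
python3 -m creep '[[[0,0.01,0],0,0.2],[[0,0.01,0],0,0.2]]' 3; done
```

```text
time_s: 10.4
ee_pos: [0.5694, -0.0011, 0.0584]
eef_rot: [3.141, 0.0, 1.672]
force: [-0.6, -0.2, -1.0]
grip_width: 0.0379
time_s: 10.6
ee_pos: [0.5699, -0.001, 0.0584]
eef_rot: [3.142, 0.0, 1.672]
force: [-1.0, -0.2, -1.2]
grip_width: 0.0377
time_s: 10.8
ee_pos: [0.5704, -0.001, 0.0584]
eef_rot: [3.141, 0.0, 1.672]
force: [-1.0, -0.1, -2.3]
grip_width: 0.0379
```

```bash
python3 -m creep '[[[0,0.01,0.01],0,0.2],[[0,0.01,0.01],0,0.2]]' 3
python3 -m creep '[[[0,0.01,0],0,0.2],[[0,0.01,0],0,0.2]]' 3
python3 -m creep '[[[0,0.01,0],0,0.2],[[0,0.01,0],0,0.2]]' 3
```

```text
time_s: 11.0
ee_pos: [0.5708, -0.001, 0.0581]
eef_rot: [-3.141, 0.0, 1.672]
force: [-4.3, -0.8, 3.0]
grip_width: 0.0379
time_s: 11.2
ee_pos: [0.5714, -0.0009, 0.0581]
eef_rot: [3.142, 0.0, 1.672]
force: [-4.2, -1.0, 4.5]
grip_width: 0.038
time_s: 11.4
ee_pos: [0.5717, -0.0009, 0.0579]
eef_rot: [-3.141, -0.0, 1.672]
force: [-6.1, -1.3, 5.6]
grip_width: 0.0382
```

```bash
python3 -m creep '[[[0,0,-0.01],0,0.2],[[0,0,-0.01],0,0.2],[[0,0,-0.01],0,0.2]]' 3
python3 -m creep '[[[0,0.01,0],0,0.2],[[0,0.01,0],0,0.2]]' 3
```

```text
time_s: 11.7
ee_pos: [0.5717, -0.0009, 0.0581]
eef_rot: [-3.141, 0.0, 1.672]
force: [-3.9, -1.3, -1.6]
grip_width: 0.0381
time_s: 11.9
ee_pos: [0.572, -0.0009, 0.0581]
eef_rot: [-3.14, -0.0, 1.672]
force: [-5.7, -2.5, -0.0]
grip_width: 0.0388
```

Fence contact: Fx stays about −4 N with no vertical press. I'll ease off slightly and slide along +y (tool x).

```bash
python3 -m creep '[[[0,-0.01,0],0,0.2],[[0.1,-0.01,0],0,0.2],[[0.2,-0.01,0],0,0.2],[[0.3,-0.01,0],0,0.2],[[0.4,-0.01,0],0,0.2],[[0.5,-0.01,0],0,0.2],[[0.6,-0.01,0],0,0.2],[[0.6,-0.01,0],0,0.2]]' 3
python3 -c "
from h import *
delta([.5585,.1147,.0585],95.8)"
```

```text
time_s: 12.7
ee_pos: [0.5693, 0.0297, 0.0587]
eef_rot: [3.14, -0.0, 1.672]
force: [-0.2, 0.1, 0.6]
grip_width: 0.0189
shift units [ 1.713 -0.043  0.005] twist 0.0020300747976875755 yaw 95.82 pos [0.5693 0.0297 0.0587] F [-0.23  0.05  0.57] M [-0.09  0.05  0.05] w 0.0189 t 12.7
```

The fingers slipped off the hub (width 19 mm): 3 N was too weak for this drag. Checking where the cap is.

```bash
cat >> h.py <<'E'
def hmap(c,ys=range(-190,71,10)):
    P=cloud(c); u=np.array([.9949,.1011]); v=np.array([-.1011,.9949]); p=np.array([.5585,.1147])
    Q=P.reshape(-1,3); X=(Q[:,:2]-p)@u*1000; Y=(Q[:,:2]-p)@v*1000; Z=Q[:,2]*1000
    for y0 in ys:
        r=[]
        for x0 in range(-60,71,10):
            k=(abs(X-x0)<5)&(abs(Y-y0)<5)&(Z<75); r.append('%4.0f'%np.median(Z[k]) if k.sum()>1 else '   .')
        print(y0,' '.join(r))
def zoom(c,fn,P=(.564,.05,.05),a=55,b=72,s=5.5):
    im=cv2.cvtColor(c['img'],cv2.COLOR_RGB2BGR);u,v=map(int,proj(c,P)[0]);cv2.imwrite('pics/'+fn,cv2.resize(im[v-a:v+a,u-b:u+b],None,fx=s,fy=s,interpolation=2))
E
python3 -c "
from h import *
c=shot('side','side5.png');zoom(c,'z5.png');hmap(c,range(-190,-30,10))"
```

```text
-190    1    1    1    1    1    1    2    1    2    2    2    2    2    2
-180    7   11    8   10   10   13   10    7    8   10   11   14   11    9
-170   18   25   27   31   29   28   33   31   28   30   28   34   27   19
-160   17   23   29   35   37   38   38   36   37   39   37   35   34    .
-150   16   23   31   35   37   38   37   37   38   37   37   36   34    .
-140   17   26   29   36   38   36   45   37   37   37   37   35    .    .
-130   22   24   29   35   37   52   59   61   40   38   37   36    .    .
-120   28   29   30   36   42   58   70   69   69    .   37   35   34   30
-110   24   30   30   34   43   56   70   69   68    .    .   36   35    .
-100   18   28   31   37   39   57   69   71   68   70    .   35    .    .
-90   16   25   29   36   58   44    .   66   69    .    .    .    .    .
-80   17   26   30   37   59   42   38   57   63    .    .    .    .    .
-70   17   27   30   36   37   37    .    .    .    .    .    .    .    .
-60   17   23   29   31    .   37   35    .    .    .    .    .    .    .
-50   19   23   28   28    .   28   27   28    .    .    .    .    .    .
-40   18   25   29   25   25   26   25   26   26   25    .    .    .    .
```

View pics/z5.png

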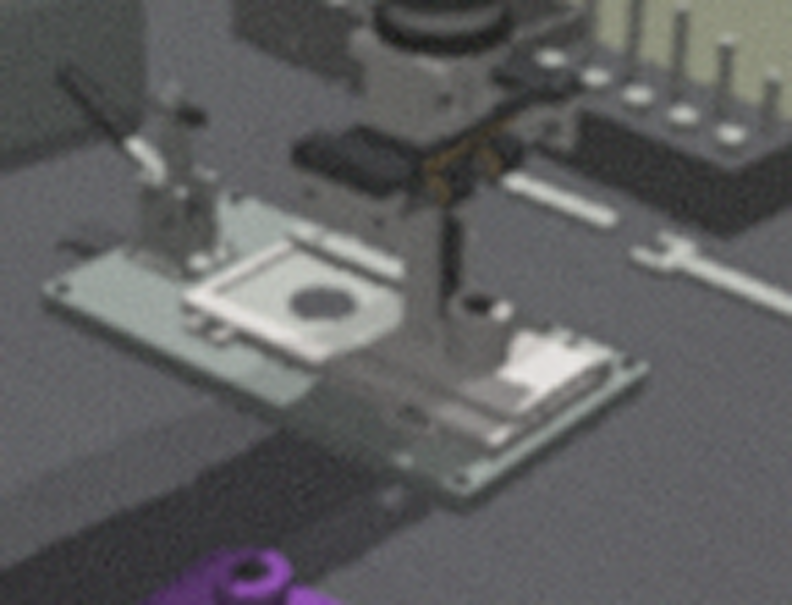

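The cap is still flat and squarely on the face; the fingers sit just ahead of the hub. Measuring the hub and regripping more firmly.

```bash
python3 -m creep '[[[0,0,0],0,0.7],[[0,0,0],0,0.7],[[0,0,0],0,0.7],[[0,0,0],0,0.7],[[0,0,0],0,0.7],[[0,0,0],0,0.7]]'
python3 - <<'E'
from h import *
c=shot('side','side6.png'); P=cloud(c).reshape(-1,3)
u=np.array([.9949,.1011]); v=np.array([-.1011,.9949]); p=np.array([.5585,.1147])
X=(P[:,:2]-p)@u*1000; Y=(P[:,:2]-p)@v*1000; Z=P[:,2]*1000
k=(Z>64)&(Z<73)&(abs(X)<25)&(Y<-85)&(Y>-140); print(k.sum(),X[k].min(),X[k].max(),Y[k].min(),Y[k].max(),np.median(Z[k]),X[k].mean(),Y[k].mean())
o=telemetry.get_obs();d=o['ee_pos'][:2]-p;print('tcp',d@u*1000,d@v*1000,o['grip_width'])
zoom(c,'z6.png')
# flange -y end edge: pixels of z 33..41
for x0 in (-30,-20,-10,0,10,20,30):
    k=(abs(X-x0)<4)&(Z>34)&(Z<42)&(Y<-120); print(x0,np.sort(Y[k])[:4].round(1))
E
```

```text
time_s: 13.35
ee_pos: [0.5688, 0.029, 0.0584]
eef_rot: [-3.142, 0.0, 1.672]
force: [-0.3, 0.4, -0.6]
grip_width: 0.0632
77 -16.900421172898547 22.05351537034162 -137.52656887687817 -99.32263110989815 68.88840089922333 0.1336432178111401 -118.74415339378024
tcp 1.6255172677344827 -86.31977019374776 0.06457316266744596
-30 [-857.4 -850.6 -849.7 -848.9]
-20 [-838.4 -827.8 -826.9 -825.8]
-10 [-813.3 -809.2 -697.  -696.3]
0 [-695.4 -694.2 -693.2 -692.3]
10 [-698.  -696.9 -696.  -691.8]
20 [-704.8 -700.6 -696.7 -695.4]
30 [-709.8 -704.2 -703.7 -702.1]
```

View pics/z6.png

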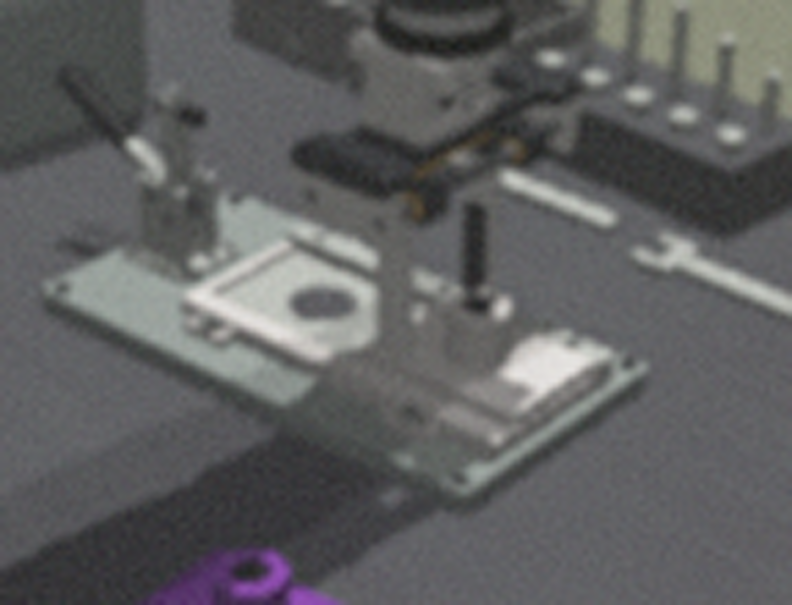

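Hub at y≈−118 mm from the pocket, so it barely moved. Going back over it by −30.5 mm and gripping at 12 N.

```bash
python3 -m creep '[[[-0.2,0,0],0,0.7],[[-0.4,0,0],0,0.7],[[-0.6,0,0],0,0.7],[[-0.62,0,0],0,0.7],[[-0.62,0,0],0,0.2],[[-0.62,0,0],0,0.2],[[-0.62,0,0],0,0.2],[[-0.62,0,0],0,0.2],[[-0.62,0,0],0,0.2],[[-0.62,0,0],0,0.2],[[-0.62,0,0],0,0.2],[[-0.62,0,0],0,0.2]]' 12
python3 -m creep '[[[0.02,0,0],0,0.2],[[0.06,0,0],0,0.2],[[0.1,0,0],0,0.2],[[0.14,0,0],0,0.2]]' 12
python3 -c "
from h import *
delta([.5585,.1147,.0585],95.8)"
```

```text
time_s: 14.6
ee_pos: [0.5717, -0.0016, 0.0584]
eef_rot: [-3.141, -0.0, 1.672]
force: [-5.8, 2.4, 3.6]
grip_width: 0.0375
time_s: 15.0
ee_pos: [0.5711, 0.0043, 0.0584]
eef_rot: [-3.141, 0.001, 1.671]
force: [-5.4, -6.1, 2.3]
grip_width: 0.0378
shift units [ 2.223 -0.028 -0.004] twist -0.004225606824666883 yaw 95.77 pos [0.5711 0.0043 0.0584] F [-5.35 -6.09  2.31] M [-1.28  0.89  0.05] w 0.0378 t 15.0
```

```bash
python3 -m creep '[[[0.04,-0.006,-0.004],0,0.2],[[0.1,-0.006,-0.004],0,0.2],[[0.18,-0.006,-0.004],0,0.2],[[0.26,-0.006,-0.004],0,0.2],[[0.34,-0.006,-0.004],0,0.2],[[0.4,-0.006,-0.004],0,0.2]]' 12
python3 -c "
from h import *
delta([.5585,.1147,.0585],95.8)"
```

```text
time_s: 15.6
ee_pos: [0.5689, 0.0256, 0.0586]
eef_rot: [-3.141, -0.0, 1.672]
force: [0.1, -0.3, -3.4]
grip_width: 0.0378
shift units [ 1.795e+00 -2.600e-02  1.000e-03] twist -0.0009868805875026254 yaw 95.79 pos [0.5689 0.0256 0.0586] F [ 0.13 -0.3  -3.4 ] M [-0.1   0.12  0.01] w 0.0378 t 15.6
```

```bash
python3 -m creep '[[[0.04,0.002,0.005],0,0.2],[[0.12,0.002,0.005],0,0.2],[[0.2,0.002,0.005],0,0.2],[[0.28,0.002,0.005],0,0.2],[[0.36,0.002,0.005],0,0.2],[[0.44,0.002,0.005],0,0.2],[[0.52,0.002,0.005],0,0.2],[[0.6,0.002,0.005],0,0.2]]' 12
python3 -c "
from h import *
delta([.5585,.1147,.0585],95.8)"
```

```text
time_s: 16.4
ee_pos: [0.5659, 0.0551, 0.0585]
eef_rot: [-3.141, 0.0, 1.672]
force: [-3.5, -4.4, -0.3]
grip_width: 0.0377
shift units [ 1.202e+00 -2.800e-02 -1.000e-03] twist -0.003117892022576285 yaw 95.78 pos [0.5659 0.0551 0.0585] F [-3.53 -4.44 -0.3 ] M [-0.85  0.63  0.01] w 0.0377 t 16.4
```

```bash
python3 -m creep '[[[0.06,0,0],0,0.2],[[0.16,0,0],0,0.2],[[0.26,0,0],0,0.2],[[0.36,0,0],0,0.2],[[0.46,0,0],0,0.2],[[0.56,0,0],0,0.2],[[0.66,0,0],0,0.2],[[0.76,0,0],0,0.2],[[0.86,0,0],0,0.2],[[0.92,0,0],0,0.2],[[0.92,0,0],0,0.2]]' 12
python3 -c "
from h import *
delta([.5585,.1147,.0585],95.8)"
```

```text
time_s: 17.5
ee_pos: [0.5612, 0.1014, 0.0583]
eef_rot: [-3.141, -0.001, 1.672]
force: [-4.0, 2.8, -1.5]
grip_width: 0.0376
shift units [ 0.271 -0.027 -0.004] twist -0.0005294970271272348 yaw 95.8 pos [0.5612 0.1014 0.0583] F [-3.98  2.82 -1.46] M [0.31 0.86 0.05] w 0.0376 t 17.5
```

```bash
python3 -m creep '[[[0.04,-0.003,0.008],0,0.2],[[0.08,-0.003,0.008],0,0.2],[[0.12,-0.003,0.008],0,0.2],[[0.16,-0.003,0.008],0,0.2],[[0.18,-0.003,0.008],0,0.2]]' 10
python3 -m creep '[[[0.02,0,0],0,0.2],[[0.04,0,0],0,0.2],[[0.04,0,0],0,0.2]]' 10
python3 -m creep '[[[0.02,0,0.005],0,0.2],[[0.02,0,0.005],0,0.2]]' 10
python3 -m creep '[[[0.02,0,0.005],0,0.2],[[0.02,0,0.005],0,0.2]]' 10
```

```text
time_s: 18.0
ee_pos: [0.5603, 0.1097, 0.058]
eef_rot: [3.142, -0.0, 1.672]
force: [-2.4, -2.8, -1.5]
grip_width: 0.0375
time_s: 18.3
ee_pos: [0.5601, 0.1118, 0.058]
eef_rot: [3.142, -0.0, 1.672]
force: [-2.0, -1.0, -2.5]
grip_width: 0.0381
time_s: 18.5
ee_pos: [0.5601, 0.1126, 0.0578]
eef_rot: [3.141, -0.0, 1.672]
force: [-3.1, -1.5, -2.2]
grip_width: 0.0378
time_s: 18.7
ee_pos: [0.56, 0.1136, 0.0575]
eef_rot: [3.142, -0.0, 1.672]
force: [-2.0, -2.2, -1.9]
grip_width: 0.0379
```

```bash
python3 -m creep '[[[0.01,0,0.01],0,0.2],[[0.01,0,0.01],0,0.2]]' 10
python3 -m creep '[[[0.01,0,0.01],0,0.2],[[0.01,0,0.01],0,0.2]]' 10
python3 -c "
from h import *
delta([.5585,.1147,.0585],95.8)
c=shot('side','side7.png');zoom(c,'z7.png',(.56,.11,.05));hmap(c,range(-80,80,10))"
```

```text
time_s: 18.9
ee_pos: [0.5599, 0.1141, 0.057]
eef_rot: [3.142, -0.0, 1.672]
force: [-2.0, -1.2, -0.1]
grip_width: 0.0378
time_s: 19.1
ee_pos: [0.5599, 0.1146, 0.0565]
eef_rot: [3.141, -0.0, 1.672]
force: [-3.5, -0.8, 0.2]
grip_width: 0.0377
shift units [ 0.005 -0.027 -0.04 ] twist -0.0030253158379522915 yaw 95.78 pos [0.5599 0.1146 0.0565] F [-3.53 -0.82  0.21] M [-0.47  0.56 -0.02] w 0.0377 t 19.1
-80   17   23   28   29   28   29   28   30   30   29   31   35   35    .
-70   18   27   30   29   29   28   30   30   29   29   36   35    .    .
-60   18   28   30   30   30   32   30   31   31   32   32   34   36    .
-50   18   23   29   35   37   36   34   36   38   37   37   37   35    .
-40   17   21   30   34   36   37   37   36   34   36   35   35    .    .
-30   17   24   29   37   38   36   38   36   36   37   36   35   34    .
-20   18   22   31   33   36   45   51   49   36   36   36   37   35    .
-10   18   25   30   44   52   55   66   69   56   56   37   36    .    .
0   18   24   28   49   54   52   71   69   69   69    .   35    .    .
10   18   25   30   36   38   34    .   68   68    .    .    .    .    .
20   20   22   30   34   34    .    .    .    .    .    .    .    .    .
30   23   27   28   33   34   35    .    .    .    .    .    .    .    .
40   23   31   28   33   35   33   35   35    .    .    .    .    .    .
50   21   28   31   33   33   34   32   34    .    .    .    .    .    .
60   17   23   29   29   30   32   30   31   30    .    .    .    .    .
70   17   20    .    .    .    .    .    .    .    .    .    .    .    .
```

View pics/z7.png

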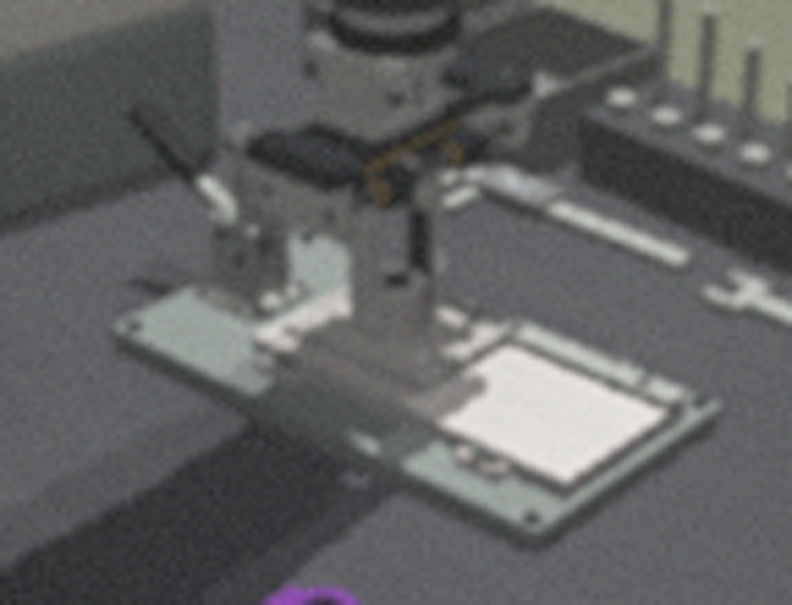

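The nose-dive shows: the flange front is at about 33–34 and the rear at about 36–37. Creeping further in +y.

```bash
python3 -m creep '[[[0.01,-0.005,0.005],0,0.2],[[0.01,-0.005,0.005],0,0.2]]' 10
python3 -m creep '[[[0.01,0,0.005],0,0.2],[[0.01,0,0.005],0,0.2]]' 10
python3 -m creep '[[[0.01,0,0.005],0,0.2],[[0.01,0,0.005],0,0.2]]' 10
python3 -m creep '[[[0.01,0,0],0,0.2],[[0.01,0,0],0,0.2]]' 10
```

```text
time_s: 19.35
ee_pos: [0.5597, 0.1152, 0.0562]
eef_rot: [3.141, -0.0, 1.672]
force: [0.2, -0.4, -2.7]
grip_width: 0.0377
time_s: 19.55
ee_pos: [0.5596, 0.1157, 0.056]
eef_rot: [3.141, -0.0, 1.672]
force: [-0.2, 1.0, -2.0]
grip_width: 0.0377
time_s: 19.75
ee_pos: [0.5595, 0.1161, 0.0558]
eef_rot: [3.141, -0.0, 1.672]
force: [-0.4, 0.1, -0.4]
grip_width: 0.038
time_s: 19.95
ee_pos: [0.5595, 0.1165, 0.0558]
eef_rot: [3.141, 0.0, 1.672]
force: [1.0, -0.7, -0.9]
grip_width: 0.038
```

```bash
python3 -m creep '[[[0.01,0,0.008],0,0.2],[[0.01,0,0.008],0,0.2]]' 10
python3 -m creep '[[[0.01,0,0.008],0,0.2],[[0.01,0,0.008],0,0.2]]' 10
python3 -m creep '[[[0.01,0,0.008],0,0.2],[[0.01,0,0.008],0,0.2]]' 10
python3 -c "
from h import *
c=shot('side','side8.png');hmap(c,range(-80,80,10))"
```

```text
time_s: 20.15
ee_pos: [0.5594, 0.117, 0.0554]
eef_rot: [3.141, 0.0, 1.672]
force: [0.3, -1.4, -0.9]
grip_width: 0.0377
time_s: 20.35
ee_pos: [0.5594, 0.1171, 0.0551]
eef_rot: [3.141, 0.001, 1.672]
force: [0.5, -4.1, 0.6]
grip_width: 0.0381
time_s: 20.55
ee_pos: [0.5594, 0.1174, 0.0547]
eef_rot: [3.141, 0.001, 1.672]
force: [0.6, -6.1, 1.7]
grip_width: 0.0377
-80   17   25   30   29   29   30   30   28   30   29   31   36   35    .
-70   17   26   30   29   29   30   29   30   29   31   31   34   34    .
-60   17   25   29   30   29   30   31   30    .   31   30   36    .    .
-50   17   24   29   33   31   34   32   34   31   34   31   35   33    .
-40   17   23   29   34   34   34   33   34   34   34   35   36    .    .
-30   18   24   29   32   33   34   34   34   35   33   34   34   34    .
-20   18   24   29   33   33   34   47   43   34   34   37   36   35    .
-10   19   23   29   48   53   49   59   59   48   54   32   36    .    .
0   17   26   31   56   44   33   67   67   68   73   34   36   35    .
10   18   24   31   49   43    .    .   65   67    .    .   36    .    .
20   21   24   30   33   35    .    .    .    .    .    .    .    .    .
30   24   28   29   33   33   34    .    .    .    .    .    .    .    .
40   25   30   28   32   34   34   35    .    .    .    .    .    .    .
50   16   29   30   32   33   34   34   35    .    .    .    .    .    .
60   19   24   30   32   31   30   30   31    .    .    .    .    .    .
70   16   14   25    .    .    .    .    .    .    .    .    .    .    .
```

The flange is now level at about 33–34 everywhere, the end wall is felt (Fy −6 N), and the TCP is 4 mm lower. Backing off slightly and letting go.

```bash
python3 -m creep '[[[-0.01,0,-0.005],0,0.2],[[-0.01,0,-0.005],0,0.4],[[-0.01,0,-0.005],0,0.8],[[-0.01,0,-0.005],0,0.8],[[-0.01,0,-0.005],0,0.8],[[-0.01,0,-0.005],0,0.8],[[-0.01,0,-0.005],0,0.8],[[-0.01,0,-0.1],0,0.8],[[-0.01,0,-0.4],0,0.8]]' 10
python3 -m creep '[[[0,0,-0.6],0,0.8],[[0,0,-1.4],0,0.8],[[0,0,-2.2],0,0.8],[[-0.8,0,-2.4],0,0.8],[[-1.6,0,-2.4],0,0.8],[[-2.4,0,-2.4],0,0.8],[[-2.4,0,-2.4],0,0.8],[[-2.4,0,-2.4],0,0.8]]' 10
python3 -c "
from h import *
delta([.5585,.1147,.0585],95.8)
c=shot('side','side9.png');zoom(c,'z9.png',(.56,.11,.05));hmap(c,range(-80,80,10));shot('top','top9.png')"
```

```text
time_s: 21.5
ee_pos: [0.5586, 0.1174, 0.0742]
eef_rot: [-3.139, 0.0, 1.672]
force: [0.4, -0.4, 1.0]
grip_width: 0.0751
time_s: 22.3
ee_pos: [0.5714, -0.0023, 0.1956]
eef_rot: [3.141, -0.0, 1.67]
force: [-0.5, -0.1, 0.2]
grip_width: 0.0755
shift units [ 2.354 -0.027  2.741] twist -0.014014495097782742 yaw 95.69 pos [ 0.5714 -0.0023  0.1956] F [-0.52 -0.1   0.18] M [-0.03  0.06  0.  ] w 0.0755 t 22.3
-80   18   24   29   30   29   30   28   31   30   30   36   36   35    .
-70   18   24   28   30   31   29   28   29   29   29   30   36    .    .
-60   17   23   30   30   30   28   30   29   29   30   30   36   35    .
-50   17   25   30   31   33   32   33   33   32   33   33   35   34    .
-40   18   25   29   32   34   34   33   33   34   33   33   36    .    .
-30   18   27   30   33   33   32   32   32   33   34   34   35   35    .
-20   17   25   30   33   34   34   48   36   34   35   35   35   33    .
-10   18   24   29   35   35   50   57   63   48   33   34   35   35    .
0   16   25   30   33   36   54   66   66   66    .   33   36    .    .
10   17   27   29   33   33   51   66   65   66    .   37   35    .    .
20   21   22   30   32   35   33   66    .    .    .    .    .    .    .
30   25   29   29   34   35   33   33    .    .    .    .    .    .    .
40   24   31   29   34   32   33   34   34   35    .    .    .    .    .
50   21   27   29   34   33   33   32   33   34    .    .    .    .    .
60   19   23   30   29   32   31   33    .    .   31    .   34   34    .
70   17   16    .    .    .    .    .    .    .    .    .    .    .    .
```

View pics/z9.png

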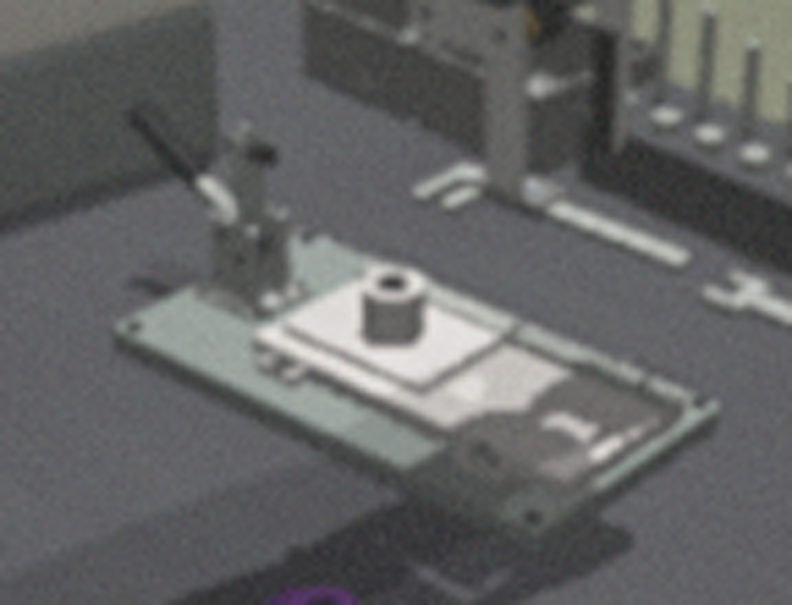

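View pics/top9.png

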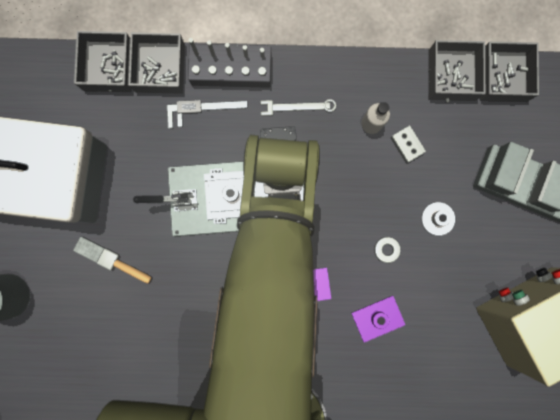

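The cap is home, with the flange flat at about 33 and the hub top at about 66 (it was 70 on the face). Now to locate the handle.

Run:
```python
from h import *
u=np.array([.9949,.1011]); v=np.array([-.1011,.9949]); b=np.array([.5564,.1017])
def fx(P): d=P[...,:2]-b; return np.stack([d@u*1000,d@v*1000,P[...,2]*1000],-1)
c=load('top'); g=c['img'].astype(int); P=cloud(c)
m=((g.max(2)<48)).astype(np.uint8); m[:, :125]=0; m[:,172:]=0; m[:185]=0; m[212:]=0
n,l,s,ce=cv2.connectedComponentsWithStats(m); print(s,ce)
i=1+s[1:,4].argmax(); vv,uu=np.nonzero(l==i)
cn=max(cv2.findContours((l==i).astype(np.uint8),0,1)[0],key=cv2.contourArea).reshape(-1,2)
print(cv2.minAreaRect(cn.astype(np.float32)))
x0,x1=uu.min()-.5,uu.max()+.5
print('tip',fx(onplane(c,[[x0,vv[uu<uu.min()+4].mean()]],.116)),'inner',fx(onplane(c,[[x1,vv[uu>uu.max()-4].mean()]],.083)))
for x in range(uu.min(),uu.max()+1,3):
    k=uu==x; print(x,vv[k].mean().round(1),fx(np.nanmedian(P[vv[k],uu[k]],0)).round(1))
c=load('side'); P=fx(cloud(c)).reshape(-1,3); g=c['img'].reshape(-1,3).max(1)
k=(abs(P[:,0])<25)&(P[:,1]>150)&(P[:,1]<250)&(P[:,2]>70)&(P[:,2]<140)
print(k.sum())
for y in range(155,240,8):
    q=k&(abs(P[:,1]-y)<4); 
    if q.sum(): print(y,q.sum(),np.median(P[q],0).round(1))
```

```text
[[     0      0    560    420 235137]
 [   135    197     18      5     63]] [[279.53650425 209.50271119]
 [143.25396825 199.38095238]]
((143.5, 199.0), (4.0, 17.0), 90.0)
tip [[ -1.89141472 225.74887647 116.        ]] inner [[ -2.41023754 193.18828466  83.        ]]
135 201.0 [ -4.9 224.3 117.7]
138 199.0 [ -0.8 217.8 116.2]
141 199.0 [ -1.  211.8 113.6]
144 199.0 [ -1.3 205.6 111.3]
147 199.5 [ -2.4 200.1 105.9]
150 200.5 [ -4.6 194.6 101.4]
107
155 9 [  2.6 156.9  78.9]
163 11 [ -0.6 163.2  83.3]
171 12 [ -2.9 170.5  87.6]
179 12 [ -3.3 179.4  91.8]
187 13 [ -2.8 185.4  97.2]
195 11 [ -3.8 194.2  99.3]
203 15 [ -1.7 202.9 106.4]
211 12 [ -4.  212.5 110.5]
219 10 [ -2.6 219.2 114.7]
227 2 [ -3.  225.2 114.2]
```

Run:
```python
from h import *
u=np.array([.9949,.1011]); v=np.array([-.1011,.9949]); b=np.array([.5564,.1017])
def fx(P): d=P[...,:2]-b; return np.stack([d@u*1000,d@v*1000,P[...,2]*1000],-1)
c=load('top'); im=cv2.cvtColor(c['img'],cv2.COLOR_RGB2BGR)
a=im[180:222,128:205]; cv2.imwrite('pics/clampT.png',cv2.resize(a,None,fx=10,fy=10,interpolation=2))
c2=load('side'); im=cv2.cvtColor(c2['img'],cv2.COLOR_RGB2BGR); p=proj(c2,[.535,.24,.08])[0].astype(int); print(p)
cv2.imwrite('pics/clampS.png',cv2.resize(im[p[1]-35:p[1]+35,p[0]-45:p[0]+45],None,fx=8,fy=8,interpolation=2))
for z in(.016,.022): print(z,fx(onplane(c,np.array([[305,205],[305,270],[205,210]])/4+[119.6,139.6],z)).round(1))
P=fx(cloud(c2)).reshape(-1,3)
for z in range(30,145,8):
    k=(abs(P[:,0])<35)&(P[:,1]>80)&(P[:,1]<240)&(abs(P[:,2]-z)<4)
    if k.sum()>2: print(z,k.sum(),np.percentile(P[k],[5,50,95],axis=0).round(0)[:,:2].tolist())
```

```text
[240 174]
0.016 [[ 20.  101.6  16. ]
 [-20.  104.3  16. ]
 [ 21.7 163.   16. ]]
0.022 [[ 19.2 100.7  22. ]
 [-20.5 103.4  22. ]
 [ 20.9 161.8  22. ]]
30 29 [[-14.0, 112.0], [-7.0, 125.0], [18.0, 146.0]]
38 30 [[-13.0, 111.0], [-8.0, 126.0], [18.0, 149.0]]
46 24 [[-14.0, 110.0], [-10.0, 120.0], [18.0, 140.0]]
54 33 [[-14.0, 110.0], [-10.0, 122.0], [17.0, 149.0]]
62 32 [[-13.0, 111.0], [-3.0, 121.0], [18.0, 146.0]]
70 55 [[-14.0, 109.0], [-2.0, 128.0], [18.0, 160.0]]
78 26 [[-11.0, 120.0], [-2.0, 150.0], [11.0, 175.0]]
86 32 [[-6.0, 123.0], [-1.0, 163.0], [9.0, 180.0]]
94 34 [[-5.0, 124.0], [-3.0, 178.0], [8.0, 199.0]]
102 36 [[-7.0, 123.0], [-2.0, 188.0], [8.0, 213.0]]
110 26 [[-7.0, 125.0], [-1.0, 205.0], [7.0, 220.0]]
118 31 [[-7.0, 107.0], [-1.0, 127.0], [7.0, 221.0]]
126 16 [[-9.0, 108.0], [-0.0, 124.0], [7.0, 129.0]]
```

View pics/clampT.png

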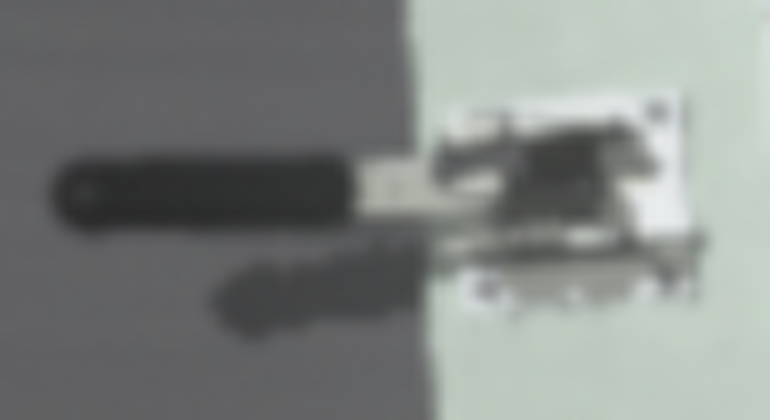

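View pics/clampS.png

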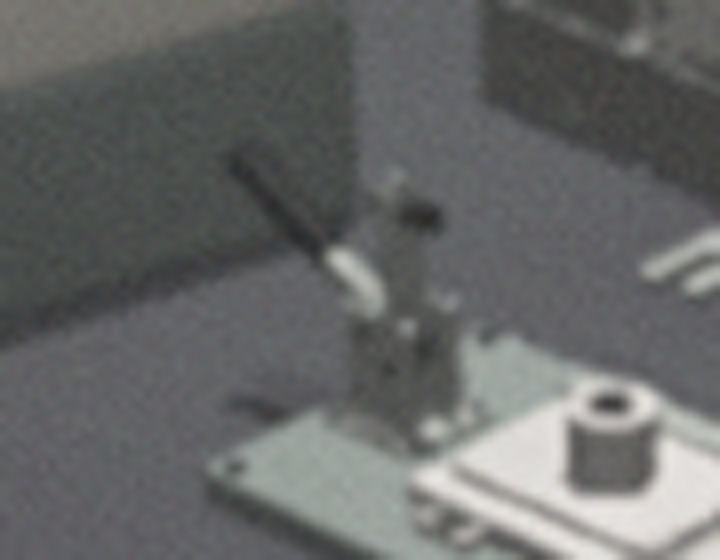

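Hinge is at about y=138.5 from the base centre (the foot plate front edge, handle tip and depth agree within about 4 mm). The grip pinch point, 82 mm from the hinge, is about (0.533, 0.310, 0.103). Moving above it.

```bash
python3 -c "
from h import *
delta([.5332,.3100,.195],95.8)"
python3 -m creep '[[[0,0,0],0,0.7],[[0.8,0,-0.1],0,0.7],[[1.6,0,-0.1],0,0.7],[[2.5,-0.02,-0.1],0,0.7],[[3.4,-0.04,-0.1],0,0.7],[[4.3,-0.06,-0.1],0,0.7],[[5.2,-0.08,-0.1],0,0.7],[[5.9,-0.1,-0.1],0,0.7],[[6.2,-0.12,-0.1],0,0.7],[[6.2,-0.12,-0.1],0,0.7],[[6.2,-0.12,-0.1],0,0.7]]'
python3 -c "
from h import *
delta([.5332,.3100,.1028],95.8)
shot('top','top10.png');c=shot('side','side10.png');zoom(c,'z10.png',(.535,.28,.1))"
```

```text
shift units [ 6.266e+00 -1.280e-01  4.000e-03] twist 0.0019789277321713428 yaw 95.82 pos [ 0.5713 -0.001   0.1952] F [-0.84  1.2  -0.75] M [-0.02  0.1   0.  ] w 0.0754 t 22.4
time_s: 23.5
ee_pos: [0.5343, 0.3052, 0.1995]
eef_rot: [-3.141, 0.0, 1.672]
force: [0.2, -0.6, -0.2]
grip_width: 0.0655
shift units [ 0.099 -0.011  1.933] twist -0.002120563927679342 yaw 95.78 pos [0.5343 0.3052 0.1995] F [ 0.18 -0.58 -0.2 ] M [-0.06  0.04 -0.04] w 0.0655 t 23.5
```

View pics/z10.png

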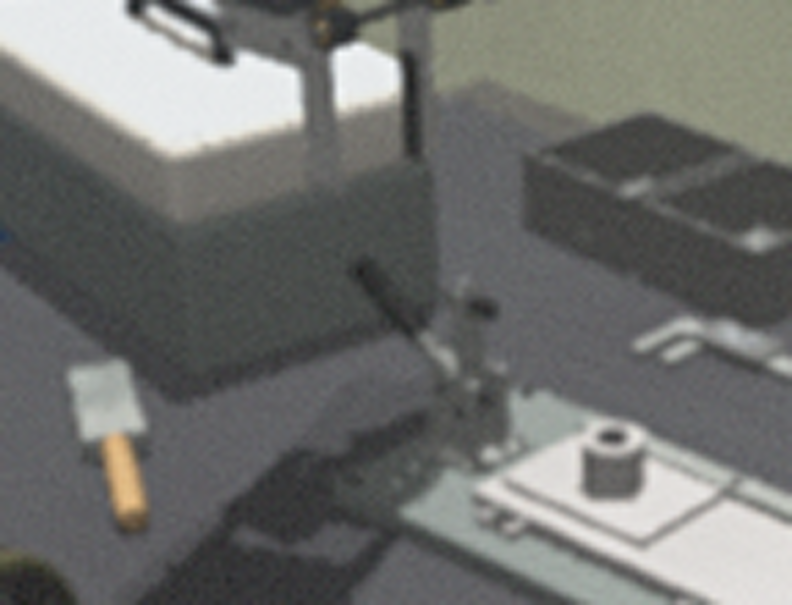

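The fingers straddle the grip end at (365,270) as seen from the side. Descending partway and checking.

```bash
python3 -m creep '[[[0.05,-0.01,0.5],0,0.7],[[0.1,-0.01,1],0,0.7],[[0.1,-0.01,1.4],0,0.7],[[0.1,-0.01,1.5],0,0.7],[[0.1,-0.01,1.5],0,0.7],[[0.1,-0.01,1.5],0,0.7]]'
python3 -c "
from h import *
delta([.5332,.3100,.1028],95.8)
c=shot('side','side11.png');zoom(c,'z11.png',(.535,.28,.1),40,50,8)"
```

```text
time_s: 24.2
ee_pos: [0.5339, 0.3105, 0.1258]
eef_rot: [3.14, -0.001, 1.671]
force: [-0.6, 0.2, -0.6]
grip_width: 0.0659
shift units [-0.01  -0.015  0.461] twist -0.008493771692700491 yaw 95.73 pos [0.5339 0.3105 0.1258] F [-0.55  0.25 -0.63] M [-0.05  0.04  0.03] w 0.0659 t 24.2
```

View pics/z11.png

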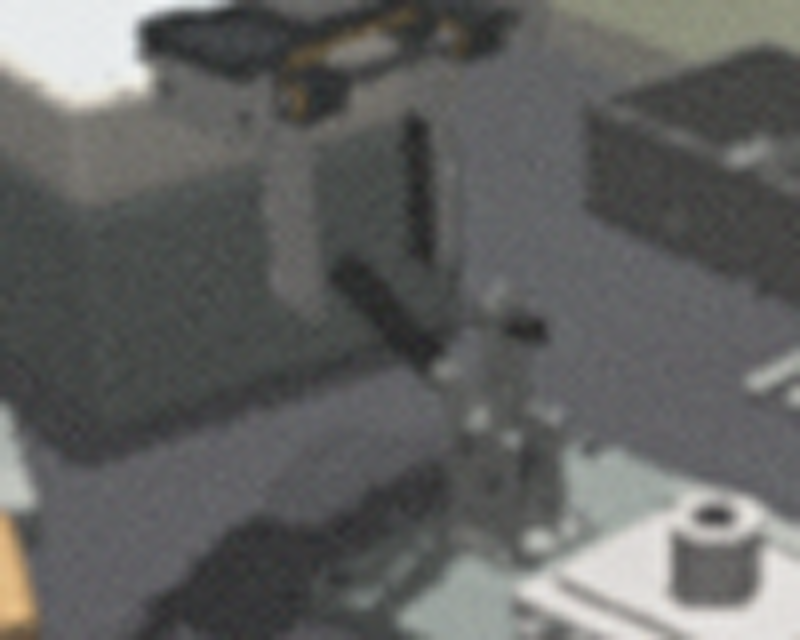

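The handle end (345,270) lies between the fingers. Lowering the rest and pinching.

```bash
python3 -m creep '[[[0,-0.01,0.25],0,0.7],[[-0.02,-0.01,0.46],0,0.5],[[-0.02,-0.01,0.46],0,0.1],[[-0.02,-0.01,0.46],0,0.1],[[-0.02,-0.01,0.46],0,0.1],[[-0.02,-0.01,0.46],0,0.1],[[-0.02,-0.01,0.46],0,0.1],[[-0.02,-0.01,0.46],0,0.1],[[-0.02,-0.01,0.46],0,0.1],[[-0.02,-0.01,0.46],0,0.1],[[-0.02,-0.01,0.46],0,0.1]]' 15
python3 -m creep '[[[0,0,0],0,0.1],[[0,0,0],0,0.1],[[0,0,0],0,0.1],[[0,0,0],0,0.1]]' 15
```

```text
time_s: 25.35
ee_pos: [0.5357, 0.3099, 0.1025]
eef_rot: [3.134, -0.001, 1.671]
force: [21.1, 1.9, -6.2]
grip_width: 0.0165
time_s: 25.75
ee_pos: [0.5357, 0.3099, 0.1025]
eef_rot: [3.134, -0.001, 1.671]
force: [20.0, 2.5, -6.2]
grip_width: 0.0165
```

Pinched (16.5 mm). The +20 N in x means the handle sits about 3 mm further in +x, so I'll shift to relieve it.

```bash
python3 -m creep '[[[0,0.03,0],0,0.1],[[0,0.06,0],0,0.1],[[0,0.06,0],0,0.1],[[0,0.06,0],0,0.1]]' 15
```

```text
time_s: 26.15
ee_pos: [0.5361, 0.3102, 0.102]
eef_rot: [3.14, -0.0, 1.672]
force: [1.4, -2.3, 4.9]
grip_width: 0.0164
```

```bash
python3 -m creep '[[[-0.07,0,-0.1],0,0.1],[[-0.138,0,-0.204],0,0.1],[[-0.22,0,-0.3],0,0.1],[[-0.304,0,-0.384],0,0.1],[[-0.304,0,-0.384],0,0.1]]' 15
python3 -c "
from h import *
delta([.5332,.3100,.1028],95.8)"
```

```text
time_s: 26.65
ee_pos: [0.5376, 0.2946, 0.1206]
eef_rot: [3.141, 0.0, 1.671]
force: [4.4, -2.8, -0.2]
grip_width: 0.0164
shift units [ 0.315 -0.058  0.355] twist -0.004636949030759396 yaw 95.76 pos [0.5376 0.2946 0.1206] F [ 4.42 -2.76 -0.19] M [-0.41 -0.77 -0.05] w 0.0164 t 26.65
```

```bash
python3 -m creep '[[[-0.095,0,-0.08],0,0.1],[[-0.192,0,-0.154],0,0.1],[[-0.3,0,-0.22],0,0.1],[[-0.404,0,-0.276],0,0.1],[[-0.52,0,-0.325],0,0.1],[[-0.634,0,-0.366],0,0.1],[[-0.75,0,-0.4],0,0.1],[[-0.872,0,-0.422],0,0.1],[[-0.872,0,-0.422],0,0.1],[[-0.872,0,-0.422],0,0.1]]' 15
python3 -c "
from h import *
delta([.5332,.3100,.1028],95.8)
c=shot('side','side12.png');zoom(c,'z12.png',(.545,.22,.1),45,55,7)"
```

```text
time_s: 27.65
ee_pos: [0.5419, 0.2518, 0.1421]
eef_rot: [3.14, -0.0, 1.672]
force: [2.7, 0.5, 3.8]
grip_width: 0.0161
shift units [ 1.174 -0.058  0.787] twist -0.0028230314746213736 yaw 95.78 pos [0.5419 0.2518 0.1421] F [2.71 0.48 3.78] M [ 0.33 -0.59 -0.05] w 0.0161 t 27.65
```

View pics/z12.png

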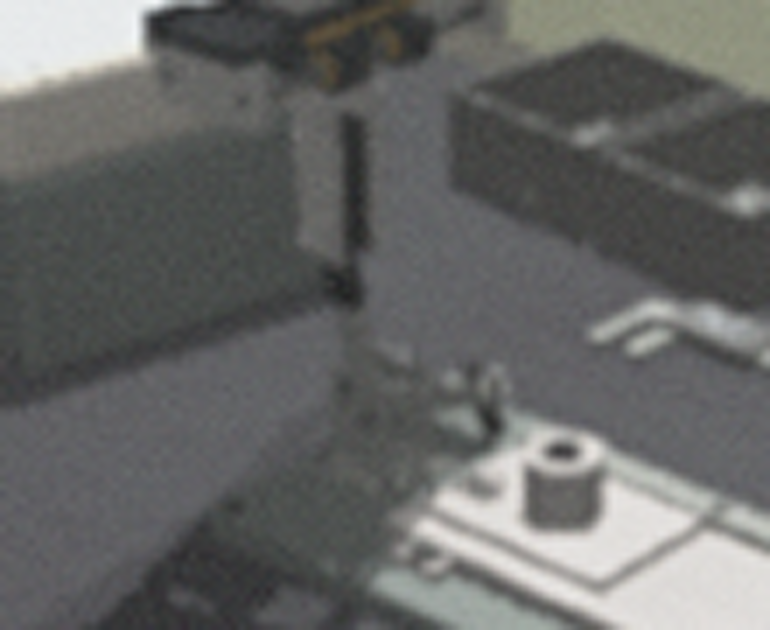

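The arm has swung down and the pad (490,420) is just above the flange. Finishing the swing in small steps, watching the force.

```bash
python3 -m creep '[[[-0.06,0,-0.006],0,0.1],[[-0.12,0,-0.012],0,0.1],[[-0.18,0,-0.016],0,0.1],[[-0.22,0,-0.018],0,0.1],[[-0.22,0,-0.018],0,0.1]]' 15
python3 -m creep '[[[-0.02,0,0],0,0.1],[[-0.04,0,0],0,0.1],[[-0.04,0,0],0,0.1]]' 15
python3 -m creep '[[[-0.02,0,0],0,0.1],[[-0.04,0,0],0,0.1],[[-0.04,0,0],0,0.1]]' 15
```

```text
time_s: 28.2
ee_pos: [0.543, 0.2402, 0.1428]
eef_rot: [3.141, 0.001, 1.672]
force: [3.4, -2.9, 4.3]
grip_width: 0.0096
time_s: 28.5
ee_pos: [0.5426, 0.2385, 0.1424]
eef_rot: [-3.14, 0.0, 1.672]
force: [1.3, -1.1, 1.3]
grip_width: 0.0094
time_s: 28.8
ee_pos: [0.5429, 0.2366, 0.1425]
eef_rot: [-3.141, 0.0, 1.672]
force: [-0.4, 0.7, 0.0]
grip_width: 0.0095
```

The width dropped to 9.5 mm, so the fingers slipped off near the end. Looking.

Run:
```python
from h import *
c=shot('side','side13.png');zoom(c,'z13.png',(.545,.22,.1),45,55,7)
u=np.array([.9949,.1011]); v=np.array([-.1011,.9949]); b=np.array([.5564,.1017])
def fx(P): d=P[...,:2]-b; return np.stack([d@u*1000,d@v*1000,P[...,2]*1000],-1)
print(fx(telemetry.get_obs()['ee_pos']))
P=fx(cloud(c)).reshape(-1,3)
for z in range(70,185,6):
    k=(abs(P[:,0])<25)&(P[:,1]>80)&(P[:,1]<240)&(abs(P[:,2]-z)<3)
    if k.sum()>2: print(z,k.sum(),np.percentile(P[k],[5,50,95],axis=0).round(0)[:,:2].tolist())
```

```text
[  0.30406621 135.61539344 142.55190216]
70 47 [[-12.0, 86.0], [-3.0, 126.0], [18.0, 147.0]]
76 19 [[-13.0, 87.0], [-1.0, 133.0], [18.0, 144.0]]
82 7 [[-4.0, 136.0], [3.0, 138.0], [8.0, 143.0]]
88 7 [[-2.0, 136.0], [-1.0, 143.0], [5.0, 147.0]]
94 6 [[-3.0, 137.0], [1.0, 140.0], [6.0, 144.0]]
100 8 [[-6.0, 139.0], [-3.0, 141.0], [4.0, 147.0]]
106 6 [[-7.0, 139.0], [-0.0, 141.0], [6.0, 145.0]]
112 12 [[-7.0, 139.0], [-3.0, 143.0], [5.0, 152.0]]
118 6 [[-6.0, 140.0], [-3.0, 147.0], [0.0, 150.0]]
124 6 [[-6.0, 126.0], [0.0, 130.0], [11.0, 149.0]]
130 15 [[-15.0, 123.0], [5.0, 128.0], [12.0, 144.0]]
136 24 [[-17.0, 122.0], [-8.0, 127.0], [15.0, 152.0]]
142 18 [[-15.0, 125.0], [1.0, 128.0], [17.0, 154.0]]
148 22 [[-17.0, 124.0], [-7.0, 129.0], [14.0, 157.0]]
154 19 [[-16.0, 123.0], [3.0, 127.0], [16.0, 153.0]]
160 21 [[-15.0, 123.0], [-8.0, 130.0], [14.0, 156.0]]
166 21 [[-16.0, 122.0], [-9.0, 126.0], [16.0, 142.0]]
172 19 [[-16.0, 122.0], [-4.0, 126.0], [16.0, 138.0]]
178 22 [[-18.0, 122.0], [-11.0, 128.0], [17.0, 138.0]]
184 20 [[-15.0, 122.0], [-7.0, 127.0], [18.0, 142.0]]
```

View pics/z13.png

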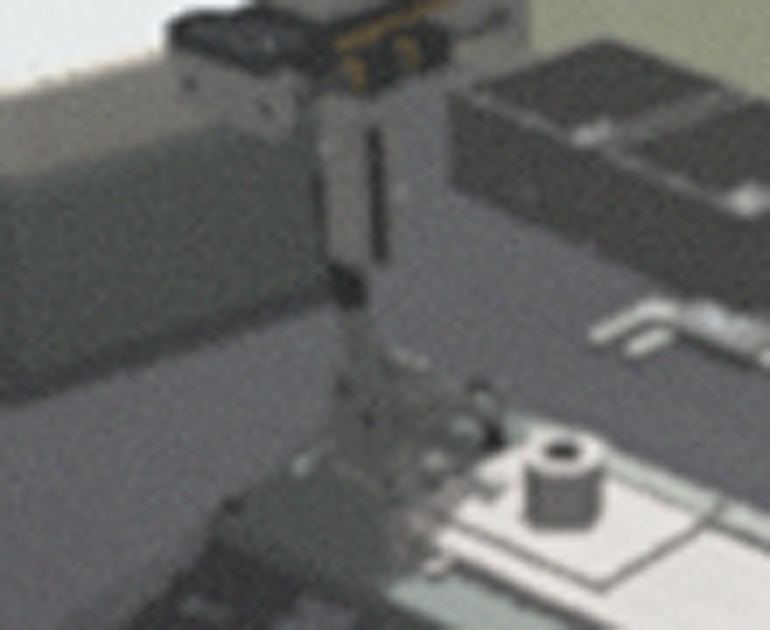

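The handle is just short of upright, with its axis leaning about 0.1–0.15 rad. I'll lift over it, go behind (+y), and push it home with closed fingers.

```bash
python3 -m creep '[[[0,0,-0.5],0,0.05],[[0,0,-1],0,0.05],[[0,0,-1.3],0,0.05],[[0,0,-1.3],0,0.05],[[0.4,0,-1.3],0,0.05],[[0.8,0,-1.3],0,0.05],[[0.8,0,-1.3],0,0.05],[[0.8,0,-1.3],0,0.05],[[0.8,0,-0.8],0,0.05],[[0.8,0,-0.3],0,0.05],[[0.8,0,-0.1],0,0.05],[[0.8,0,-0.1],0,0.05]]' 15
python3 -m creep '[[[-0.1,0,0],0,0.05],[[-0.2,0,0],0,0.05],[[-0.2,0,0],0,0.05]]' 15
```

```text
time_s: 30.05
ee_pos: [0.5387, 0.2757, 0.146]
eef_rot: [-3.139, 0.001, 1.671]
force: [0.9, 3.2, -1.9]
grip_width: 0.0052
time_s: 30.35
ee_pos: [0.5405, 0.2657, 0.1486]
eef_rot: [3.141, -0.0, 1.671]
force: [-0.6, 0.8, 0.5]
grip_width: 0.0048
```

```bash
python3 -m creep '[[[-0.04,0,0],0,0.05],[[-0.06,0,0],0,0.05],[[-0.06,0,0],0,0.05]]' 15
python3 -m creep '[[[-0.04,0,0],0,0.05],[[-0.06,0,0],0,0.05],[[-0.06,0,0],0,0.05]]' 15
python3 -m creep '[[[-0.04,0,0],0,0.05],[[-0.04,0,0],0,0.05],[[-0.04,0,0],0,0.05]]' 15
```

```text
time_s: 30.65
ee_pos: [0.5408, 0.2636, 0.1483]
eef_rot: [3.141, -0.0, 1.672]
force: [-0.8, 4.1, 3.1]
grip_width: 0.0047
time_s: 30.95
ee_pos: [0.5409, 0.2605, 0.1478]
eef_rot: [3.141, -0.0, 1.671]
force: [0.8, 3.3, 3.0]
grip_width: 0.0051
time_s: 31.25
ee_pos: [0.5411, 0.2586, 0.1478]
eef_rot: [3.141, -0.0, 1.672]
force: [2.3, 4.1, 4.2]
grip_width: 0.0048
```

Pushing the handle with about 5 N. Continuing until it meets the stop.

```bash
python3 -m creep '[[[-0.04,0,0],0,0.05],[[-0.04,0,0],0,0.05],[[-0.04,0,0],0,0.05]]' 15
python3 -m creep '[[[-0.03,0,0],0,0.05],[[-0.03,0,0],0,0.05]]' 15
python3 -m creep '[[[-0.02,0,0],0,0.05],[[-0.02,0,0],0,0.05]]' 15
python3 -m creep '[[[-0.02,0,0],0,0.05],[[-0.02,0,0],0,0.05]]' 15
```

```text
time_s: 31.55
ee_pos: [0.5413, 0.257, 0.1479]
eef_rot: [3.141, -0.001, 1.672]
force: [1.7, 6.2, 5.3]
grip_width: 0.0047
time_s: 31.75
ee_pos: [0.5413, 0.2567, 0.148]
eef_rot: [3.141, -0.003, 1.672]
force: [1.4, 15.8, 4.2]
grip_width: 0.0044
time_s: 31.95
ee_pos: [0.5413, 0.2565, 0.1481]
eef_rot: [3.14, -0.004, 1.673]
force: [2.0, 21.4, 2.6]
grip_width: 0.005
time_s: 32.15
ee_pos: [0.5413, 0.2564, 0.1481]
eef_rot: [3.14, -0.006, 1.673]
force: [1.1, 27.1, 1.7]
grip_width: 0.0048
```

It's at the stop: the position holds while the force climbs to 27 N, at y 155.5 against an expected 155. Retreating and checking.

```bash
python3 -m creep '[[[0.1,0,0],0,0.05],[[0.4,0,0],0,0.05],[[0.6,0,0],0,0.05],[[0.6,0,-0.6],0,0.05],[[0.6,0,-1.4],0,0.05],[[0.6,0,-2.2],0,0.05],[[0.6,-1,-2.4],0,0.05],[[0.6,-2,-2.4],0,0.05],[[0.6,-3,-2.4],0,0.05],[[0.6,-4,-2.4],0,0.05],[[0.6,-4,-2.4],0,0.05],[[0.6,-4,-2.4],0,0.05]]' 15
python3 - <<'E'
from h import *
delta([.54,.25,.14]); c=shot('side','side14.png');zoom(c,'z14.png',(.545,.18,.06),50,60,6.5); c2=shot('top','top14.png')
im=cv2.cvtColor(c2['img'],cv2.COLOR_RGB2BGR);cv2.imwrite('pics/z14t.png',cv2.resize(im[140:250,120:320],None,fx=4,fy=4,interpolation=2))
u=np.array([.9949,.1011]); v=np.array([-.1011,.9949]); b=np.array([.5564,.1017])
def fx(P): d=P[...,:2]-b; return np.stack([d@u*1000,d@v*1000,P[...,2]*1000],-1)
P=fx(cloud(c)).reshape(-1,3)
for z in range(82,180,8):
    k=(abs(P[:,0])<25)&(P[:,1]>80)&(P[:,1]<240)&(abs(P[:,2]-z)<4)
    if k.sum()>2: print(z,k.sum(),np.percentile(P[k],[5,50,95],axis=0).round(0)[:,:2].tolist())
hmap(c,range(-60,70,10))
E
```

```text
time_s: 33.35
ee_pos: [0.3392, 0.2631, 0.2683]
eef_rot: [3.141, -0.0, 1.673]
force: [0.6, -0.1, -0.2]
grip_width: 0.0045
shift units [-0.67   3.966  2.57 ] twist None yaw 95.84 pos [0.3392 0.2631 0.2683] F [ 0.56 -0.07 -0.22] M [-0.04  0.07  0.01] w 0.0045 t 33.35
82 8 [[-2.0, 132.0], [2.0, 134.0], [8.0, 142.0]]
90 12 [[-5.0, 131.0], [-1.0, 134.0], [8.0, 142.0]]
98 11 [[-2.0, 131.0], [-0.0, 134.0], [10.0, 143.0]]
106 7 [[-6.0, 129.0], [0.0, 131.0], [7.0, 137.0]]
114 13 [[-9.0, 128.0], [-5.0, 132.0], [3.0, 137.0]]
122 11 [[-7.0, 128.0], [-1.0, 132.0], [8.0, 139.0]]
130 14 [[-7.0, 127.0], [-2.0, 133.0], [7.0, 145.0]]
138 12 [[-8.0, 129.0], [-2.0, 133.0], [2.0, 140.0]]
146 10 [[-7.0, 129.0], [-2.0, 134.0], [3.0, 141.0]]
154 11 [[-7.0, 128.0], [-3.0, 133.0], [4.0, 141.0]]
162 13 [[-5.0, 128.0], [0.0, 136.0], [8.0, 140.0]]
-60   17   25   30   29   30   29   29   29   30   30   32   36   35    .
-50   19   23   31   32   31   33   34   30   33   28   33   34   35    .
-40   16   23   30   34   34   33   33   34   33   34   34   36    .    .
-30   18   25   30   33   33   33   34   33   33   33   33   35   36    .
-20   18   25   29   33   32   42   43   45   33   33   34   36    .    .
-10   17   24   32   33   33   46   58   60   42   33   34   35   34    .
0   18   24   30   33   43   50   64   66   66   33   34   36   35    .
10   17   27   30   33   34   53   66   65   65    .    .   36   35    .
20   18   24   30   33   34   33   65    .    .    .    .    .    .    .
30   23   26   30   32   34   52   36    .    .    .    .    .    .    .
40   23   30   29   33   34   45   47   45    .    .    .    .    .    .
50   17   27   29   32   34   55   46    .   33    .    .    .    .    .
60   18   24   28   29   32   54   52    .    .    .    .   36   36    .
```

View pics/z14.png

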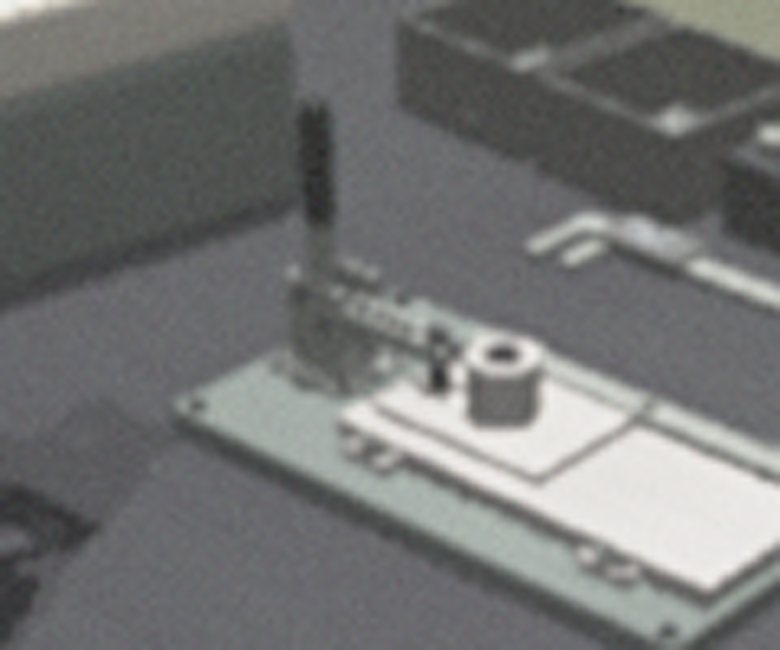

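View pics/top14.png

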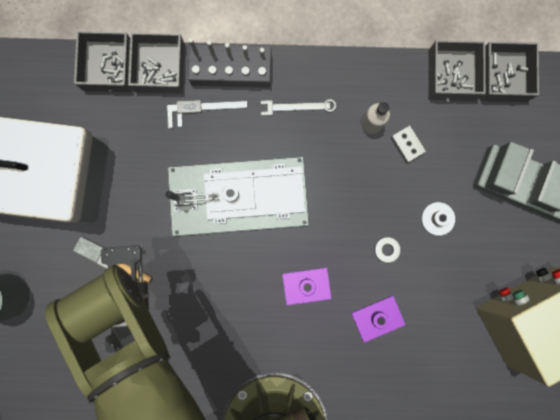

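The handle is upright (y constant at 133–134 over its whole height), the pad rests on the flange at (438,380), the cap is flat and the robot is clear. Handing in.

```bash
python3 -c "
from station import ctrl
print(ctrl.hand_in())"
```

```text
the job is handed in; nothing more can be done
None
```

The bearing cap is in the pocket, lying flat, with the clamp over it. I handed the job in at about 33 s of the 72 s allowed. No verdict came back.

I laid the cap flat on the lead-in face, brought it against the fence and slid it in +y. It nosed over the edge, dropped 4 mm and met the end wall. I let go, carried the clamp handle most of the way over by its grip, then pushed it to its stop with closed fingers.

**Last checks**
- **Cap:** the flange reads about 33 mm all over, against 32 mm expected. The hub top is at about 66 mm, against 70 mm on the face.
- **Handle:** it stands upright along its whole length. At the stop its position held while the push rose to 27 N.
- **Pad:** it sits on the flange in the picture, but I could not measure its force.
- **Forces:** the most the wrist sensor read in contact with the cap was about 8 N.
- **Other parts:** none looked moved in the last top view, though the arm hid part of the brush. The robot was touching nothing.

**What went wrong on the way**
- **3 N grip:** the fingers slipped off the hub at the start of the slide. The cap stayed flat on the face, and I regripped at about 12 N.
- **Slide:** over about 20 mm of the lead-in face the gripper carried the cap's full weight, lifting it by perhaps 0.2 mm. The rest was in contact.
- **Handle pinch:** it was about 3 mm off centre at first, giving a 20 N side load until I shifted. The fingers then slid off the grip just before upright, so I pushed the last part.
- **Hinge position:** my camera estimates of it differed by several millimetres. I settled it by feeling the stop.

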